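# Seat the sample cell in the photometer's light path

### The arm

A 7-joint arm with a two-finger parallel gripper is mounted at the origin on the work surface. World frame = base frame: x ahead of the robot, y to its left, z up, the work surface at z = 0. Lengths are in m, angles in rad, forces in N, time in s.
With the tool pointing down it reaches from about 0.4 to 0.875 m from the base axis. Payload 19.3 kg.
Tool frame: the origin (TCP) lies at the very end of the fingers, on their centre line; the grasp point (between the pads) lies 19 mm behind it; z points along the fingers, x is the direction in which the jaws open and shut, and the axes are right-handed (so a half turn about z gives the same grasp; the last joint's range is limited). The gripper opens to 85 mm and grips with 20 to 120 N. Pads are 22 mm wide; open, the fingers measure 114 mm over their backs; the gripper's body (76 mm by 85 mm) begins 54 mm behind the grasp point. The pads swing forward as they close: fully open they stand 13 mm farther back than shut.
Start: joints at [1.18, 0.521, -0.036, 1.599, 0.021, 1.021, -0.113], TCP at [0.197, -0.593, 0.196] pointing down, gripper open.
Joint ranges: [-2.91, 2.91], [-0.3, 2.13], [-1.5, 1.42], [0.17, 2.43], [-1.26, 4.41], [0.16, 1.93], [-2.52, 2.52]. Speed limits (rad/s): [1.89, 1.89, 2.39, 2.39, 3.01, 3.01, 3.01].

### API

Orientations are given as [roll, pitch, yaw] about the fixed x, y, z axes, in that order (R = Rz(yaw) Ry(pitch) Rx(roll)).
In Python, from workcell import observe, eyes, job_done gives the robot as it stands. The module is installed in compiled form; this text tells all that it offers.
- The arm moves only by the shell command python3 -m pendant 'ROWS' [FORCE]. ROWS is JSON, a list of rows, each an object of numbers: "dx", "dy", "dz": the shift along the tool's x, y, z in mm; "ax", "ay", "az": the turn, a rotation vector about the tool's x, y, z in degrees; "claw": the finger opening in mm, from 0 to 85.4. A call has 1 to 10 rows; each row is the pose to reach, as a shift and turn from the pose commanded when the call began, along the tool's axes at that moment; what a row does not reach only later rows make up. A row lasts 1/12 s, in which the tool goes at most 41.7 mm and 7.16 degrees, less where a joint would pass 70% of its speed; a pose out of reach is approached as far as the arm can. A call with a gripper value outside its range is refused whole. The fingers move at their own pace and stop on an object; FORCE is the grip in N (left out, the last holds). Time passes only in rows, so rows that repeat a pose let the fingers close. It gives the time, the measured TCP pose, the force and the opening at its end, in the units of the state.
- observe(): the state, without advancing time (a new reading comes with each control period).
- eyes.grab_frame(name): name is "side" or "top"; returns a dict with "image" (480x640x3 uint8, blue, green, red), "fovy" (degrees; the focal length in pixels is half the picture's height over the tangent of half this angle, whatever the lens; pixels are square), "cx", "cy" (the principal point, pixels), "view" (4x4, takes a point from world to camera coordinates). Camera axes: x right, y up, looking along -z (the intrinsics and any distortion apply to the point x, -y, -z); pixel columns grow to the right and rows downward; lengths in m; the calibration is good to about 2 mm. A picture is of the moment at which its call begins. There is no depth.
- job_done(): hands the job in, once; it reports no verdict.
The state is a dict: "clock": time; "qpos": joint angles; "qd": joint speeds; "joint_efforts": joint torques, N m; "position": TCP position; "tool_rot": TCP orientation; "force": force on the tool from outside, world axes, zero at the start; "moment": the same for the moment, N m; "grip_width": finger opening in m.
Only numpy, scipy, OpenCV 4.12 (cv2) and the standard library are available. Lean on these libraries where they do the work, as an engineer would, in place of code of your own. Each camera call takes 0.05 s, during which the arm holds its last target.

### The job

Take the finned sample cell out of the rack and lower it into the well of the photometer. Pressing only gently, turn it until the key under its foot drops into the slot that runs along the light path, so that its clear faces look at the lamp and the detector; leave it upright and fully home in the well, let go, and do not disturb the other things. Do not drop the glass cell or force it.

Things in the scene. Friction and masses are not known exactly. Their poses are not given: they have to be found in the camera images.
- cell: Loose glass sample cell, 100 g, 77 mm tall, square glass body 22 mm: clear faces towards its +x and -x, frosted white ones +y and -y. Round black foot and cap, both 33 mm across; foot 6-12 mm up, bevelled below; cap 44-52 mm up. Under the foot a straight key bar along x, 28 long, 8 wide, 6 high. Origin: centre of the key's underside; z up. A half turn makes no difference.
- cell_fin (a point): Middle of the cell's grip fin, 64 mm above the cell's origin: an upright grey fin on the cap, 30 mm long along the cell's x, 10 mm thick across y, reaching from 52 to 77 mm above the origin. Grip it across its 10 mm. No other thing in the rack has a fin or is as tall.
- photometer: Fixed photometer: low white case, 190 mm (x) by 200 mm (y), deck 55 mm above the table. Origin on the table on the well's axis; x from its front panel to its back, z up. On the deck stands a black optics ring, 80 mm across, its flat top 105 mm above the table, with two arms sticking out to 91 mm from the axis, top 102 mm above the table: a round metal lamp barrel and, opposite, a square grey detector.
- well_mouth (a point): Centre of the mouth of the round well in the optics ring, 105 mm above the table. The well is 35.5 mm across and straight, 39 mm deep to its floor. Everything is rigid. The cell breaks if it bears on the photometer with over 35 N in all, also when twisted on in the slot; 3 to 8 N suffice to feel the floor and find the slot. When the cell is home its cap's top stands 7 mm above the ring.
- well_floor (a point): Centre of the well's flat floor, 66 mm above the table. A slot through it, 31 by 10 mm, 7 deep, takes the key. The slot lies along the light path (lamp to detector), clamped at an unreported 7 to 40 degrees counter-clockwise, seen from above, of the case's x. Off the slot the cell stops with its origin at 66 mm; within about 4 degrees of it, it sinks to 60 mm, foot on the floor.
- rack: The fixed white rack block, 66 mm (x) by 186 mm (y), 30 mm high; origin at the centre of its underside. Three round holes 35 mm wide and 20 mm deep (floor 10 mm above the table) in a row along y, 58 mm apart, hold the cell and the two vials in any order.
- vial1: Bystander: a short round vial with a flat black cap, 31 mm diameter, 40 mm tall, standing in the rack. Origin: centre of its underside.
- vial2: Bystander: a vial like vial1, in another hole of the rack.
- wash_bottle: Bystander: white plastic bottle, 72 mm diameter, 170 mm tall, blue cap. Origin: centre of its underside.
- beaker: Bystander: glass beaker, 70 mm diameter, 85 mm tall. Origin: centre of its underside.
- jar: Bystander: white jar, 60 mm diameter, 60 mm tall. Origin: centre of its underside.
- flask: Bystander: conical glass flask, 76 mm diameter, 110 mm tall. Origin: centre of its underside.
- spatula: Bystander: steel spoon 160 mm long lying on the bench. Origin: at its underside, x along it.

How it is judged:
By the outcome, as a careful person would: the job done as asked, in the order asked, and still so for the second after the job is handed in, with the robot touching nothing.
It also fails if it takes over 64 s, if anything falls off the work surface, if the arm or the gripper's body presses on something with over 40 N, if the wrist force passes 120 N, or if a joint passes its speed limit or range.

## Working session

There is one attempt and no reset: what is moved stays moved. The work goes in short steps, Python scripts to look and compute and a shell command to move; the robot and the scene stay as the last step left them, time stands still between calls to the robot, and variables do not carry over. Pictures are saved under pics/ and viewed, and the job is handed in when it is done.

```bash
mkdir -p pics; cat > h.py <<'E'
import numpy as np, cv2
from workcell import observe, eyes
def grab(n,f):
    d=eyes.grab_frame(n); cv2.imwrite(f'pics/{f}.png',d['image'])
    np.savez(f'pics/{f}.npz',**{k:d[k] for k in d if k!='image'}); print({k:d[k] for k in d if k not in('image','view')}); return d
E
python3 - <<'E'
from h import *
print(observe())
for n in('side','top'):
    d=grab(n,n+'0'); print(np.round(d['view'],4))
E
```

```text
{'clock': 0.0, 'qpos': array([ 1.17980437,  0.52203349, -0.03636783,  1.59995406,  0.02121068,
        1.02108825, -0.11275482]), 'qd': array([-5.84374726e-05,  8.71192460e-04, -2.09378392e-04, -1.70418234e-04,
        9.96462579e-04,  9.83427087e-04, -1.16495639e-04]), 'joint_efforts': array([ 4.29050306e-04, -9.27121425e+01,  1.98045507e+00, -3.69940066e+01,
        1.79511204e-02,  8.19487410e-03, -4.51948426e-05]), 'position': array([ 0.19694895, -0.59279103,  0.19583248]), 'tool_rot': array([ 3.14152720e+00,  1.09590766e-03, -1.24992954e+00]), 'force': array([-0.5083443 , -0.07862558,  0.46886602]), 'moment': array([ 0.00995115, -0.01996871,  0.01657717]), 'grip_width': 0.08542664597549302}
{'fovy': 48.65842601716195, 'cx': 323.8566783663532, 'cy': 240.37668689693868}
[[-0.7968 -0.6042 -0.007   0.4804]
 [ 0.3867 -0.5188  0.7625 -0.3024]
 [-0.4643  0.6048  0.647  -0.9728]
 [ 0.      0.      0.      1.    ]]
{'fovy': 55.02506863112076, 'cx': 322.310356574578, 'cy': 236.62210695688157}
[[ 0.0111 -0.9996  0.024  -0.0308]
 [ 0.9938  0.0137  0.1105 -0.6052]
 [-0.1108  0.0226  0.9936 -1.15  ]
 [ 0.      0.      0.      1.    ]]
```

View pics/side0.png

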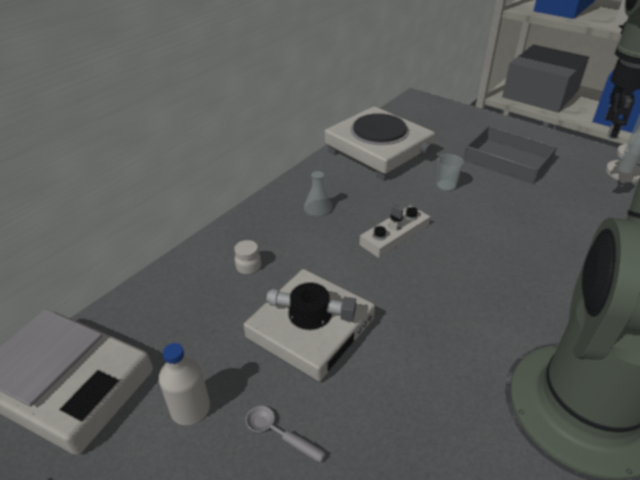

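View pics/top0.png

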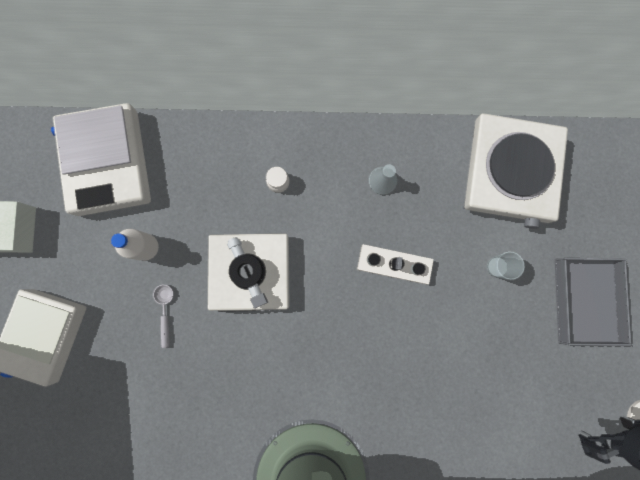

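The cell is in the middle rack hole (top view ~397,264). The photometer's well is at ~(247,271), with the lamp at (235,245) and the detector at (258,298). I'll zoom in on both.

```bash
python3 - <<'E'
import cv2,numpy as np
t=cv2.imread('pics/top0.png');s=cv2.imread('pics/side0.png')
def c(im,x,y,w,h,k):return cv2.resize(im[y:y+h,x:x+w],None,fx=k,fy=k,interpolation=cv2.INTER_CUBIC)
cv2.imwrite('pics/a.png',c(t,350,235,95,60,8))
cv2.imwrite('pics/b.png',c(t,200,225,100,95,6))
cv2.imwrite('pics/c.png',c(s,350,195,90,65,8))
cv2.imwrite('pics/d.png',c(s,240,265,140,120,5))
E
```

```text
(no output)
```

View pics/a.png

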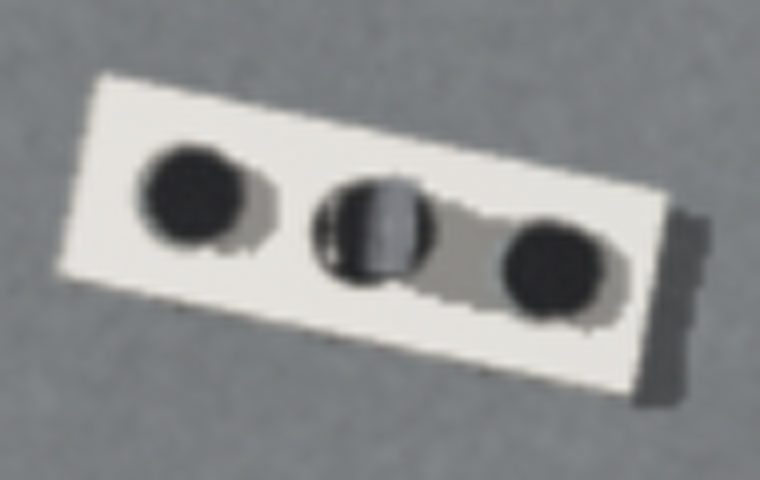

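View pics/b.png

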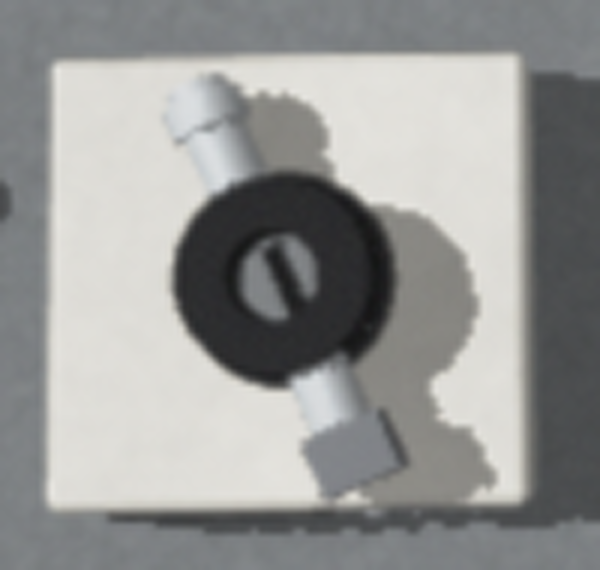

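View pics/c.png

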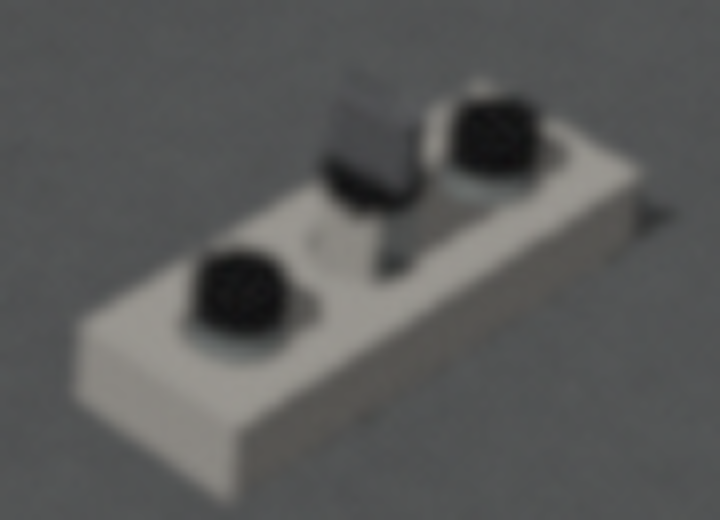

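View pics/d.png

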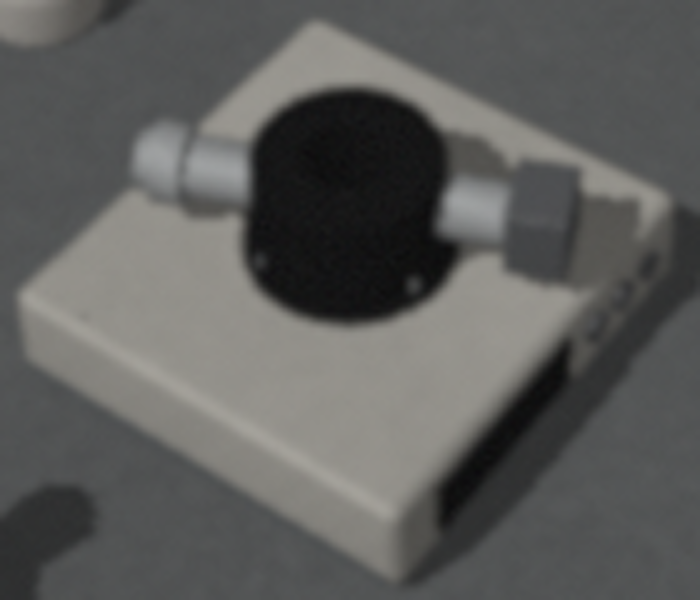

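```bash
cat >> h.py <<'E'
def cam(f):
    z=np.load(f'pics/{f}.npz'); return z['view'],240/np.tan(np.radians(float(z['fovy']))/2),float(z['cx']),float(z['cy'])
def proj(f,P):
    V,F,cx,cy=cam(f); P=np.atleast_2d(P); c=P@V[:3,:3].T+V[:3,3]
    return np.c_[cx+F*c[:,0]/-c[:,2], cy+F*c[:,1]/c[:,2]]
def back(f,uv,z):
    V,F,cx,cy=cam(f); uv=np.atleast_2d(uv); R=V[:3,:3]; o=-R.T@V[:3,3]
    d=np.c_[(uv[:,0]-cx)/F,-(uv[:,1]-cy)/F,-np.ones(len(uv))]@R
    return o+d*((z-o[2])/d[:,2])[:,None]
def uz(p,x0,y0,k): return (np.array(p)+.5)/k-.5+[x0,y0]
E
python3 - <<'E'
from h import *
from scipy.optimize import least_squares
np.set_printoptions(precision=4,suppress=True)
def fit(fs,L,W,z,g):
    # rectangular top; pts per cam in order
    loc=np.array([[L/2,W/2],[L/2,-W/2],[-L/2,-W/2],[-L/2,W/2]])
    def r(p,fs=fs):
        c,s=np.cos(p[2]),np.sin(p[2]); P=np.c_[loc@np.array([[c,s],[-s,c]])+p[:2],np.full(4,z)]
        return np.concatenate([(proj(f,P)-q).ravel() for f,q in fs])
    for sub in ([fs[0]],[fs[1]],fs):
        s=least_squares(lambda p:r(p,sub),g); print(s.x,np.degrees(s.x[2]),s.fun)
    return s.x
rt=uz([(100,73),(668,190),(632,397),(58,275)],350,235,8)
rs=uz([(78,335),(485,80),(640,172),(240,432)],350,195,8)
pt=uz([(52,60),(522,53),(526,507),(48,510)],200,225,6)
ps=uz([(25,297),(315,22),(672,198),(400,515)],240,265,5)
print(back('top0',rt,.03),back('side0',rs,.03)); print(back('top0',pt,.055),back('side0',ps,.055))
fit([('top0',rt),('side0',rs)],.066,.186,.03,[.6,-.15,0])
fit([('top0',pt),('side0',ps)],.19,.2,.055,[.6,.15,0])
E
```

```text
[[ 0.5891 -0.1261  0.03  ]
 [ 0.5537 -0.3097  0.03  ]
 [ 0.4871 -0.2971  0.03  ]
 [ 0.5239 -0.1127  0.03  ]] [[ 0.5856 -0.1209  0.03  ]
 [ 0.552  -0.309   0.03  ]
 [ 0.4873 -0.2955  0.03  ]
 [ 0.5216 -0.1125  0.03  ]]
[[0.6044 0.2635 0.055 ]
 [0.6101 0.0673 0.055 ]
 [0.4216 0.062  0.055 ]
 [0.4184 0.258  0.055 ]] [[0.5992 0.265  0.055 ]
 [0.6067 0.0723 0.055 ]
 [0.4226 0.0663 0.055 ]
 [0.4164 0.2584 0.055 ]]
[ 0.5384 -0.2114 -0.1941] -11.119675166507244 [ 0.1563  0.133  -0.2621  0.2992 -0.3097 -0.3927  0.4121 -0.024 ]
[ 0.5366 -0.2093 -0.185 ] -10.597578567264636 [ 0.5022 -0.7208 -0.4144  0.4193 -0.0774  0.2129 -0.0398  0.2062]
[ 0.5378 -0.2108 -0.1899] -10.878651431343085 [-0.149   0.528  -0.5065  0.3989 -0.4498 -0.2695  0.2104  0.3983  0.3847
 -1.3499 -0.3254  0.0252 -0.0861 -0.1506 -0.283  -0.4001]
[0.5137 0.1627 0.0255] 1.4604200810168888 [-0.5987 -0.6761  0.8808 -0.4204  0.6778  0.1286 -0.9374  0.8982]
[0.512  0.1644 0.0359] 2.0554817417346376 [-2.4572 -0.1185 -0.0828 -1.815   2.1737 -1.0955  0.3944  1.6991]
[0.5129 0.1635 0.0312] 1.7861012309391433 [-1.145  -0.1316  0.3457 -0.3263  0.5697  0.2204 -1.053   1.457  -2.4651
 -0.8504  0.1736 -2.235   2.1572 -1.3201 -0.014   1.1684]
```

```bash
cat > ov.py <<'E'
from h import *
def box(x,y,yaw,L,W,z):
    c,s=np.cos(yaw),np.sin(yaw); l=np.array([[L/2,W/2],[L/2,-W/2],[-L/2,-W/2],[-L/2,W/2]])
    return np.c_[l@np.array([[c,s],[-s,c]])+[x,y],np.full(4,z)]
def circ(x,y,r,z):
    t=np.linspace(0,2*np.pi,60,endpoint=False); return np.c_[x+r*np.cos(t),y+r*np.sin(t),np.full(60,z)]
def draw(f,out,x0,y0,w,h,k,polys):
    im=cv2.imread(f'pics/{f}.png')[y0:y0+h,x0:x0+w]; im=cv2.resize(im,None,fx=k,fy=k,interpolation=cv2.INTER_CUBIC)
    for P,col in polys:
        q=((proj(f,P)-[x0,y0]+.5)*k-.5); cv2.polylines(im,[np.round(q*8).astype(int)],True,col,1,cv2.LINE_AA,3)
    cv2.imwrite(f'pics/{out}.png',im)
E
python3 - <<'E'
from ov import *
G=(0,255,0);R=(0,0,255);Y=(0,255,255)
X,Y0,a=.5375,-.2110,np.radians(-2)
cell=[(box(X,Y0,a,.03,.01,.087),G),(box(X,Y0,a,.03,.01,.062),R),(circ(X,Y0,.0165,.062),Y)]
draw('top0','e1',375,240,45,45,16,cell); draw('side0','e2',375,195,45,45,16,cell)
X,Y0,a=.5132,.163,np.radians(22)
ph=[(circ(X,Y0,.04,.105),G),(circ(X,Y0,.01775,.105),R),(circ(X,Y0,.04,.055),Y),(box(X,Y0,a,.031,.01,.066),R)]
draw('top0','e3',222,230,55,80,9,ph); draw('side0','e4',260,270,100,70,7,ph)
E
```

```text
(no output)
```

View pics/e1.png

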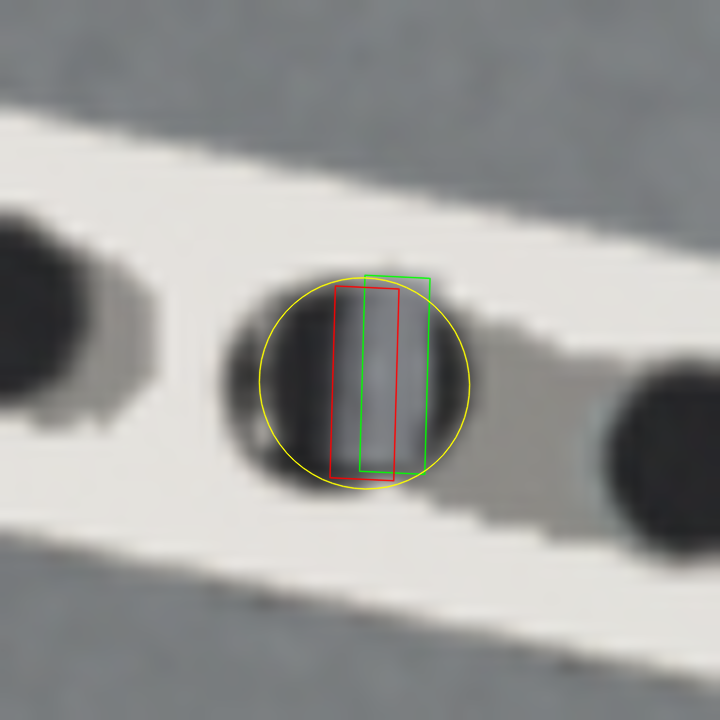

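View pics/e2.png

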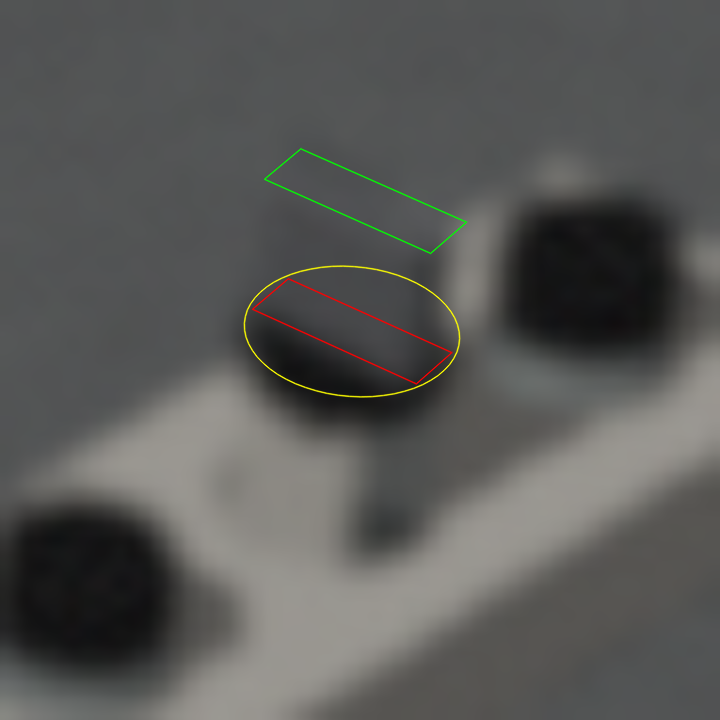

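View pics/e3.png

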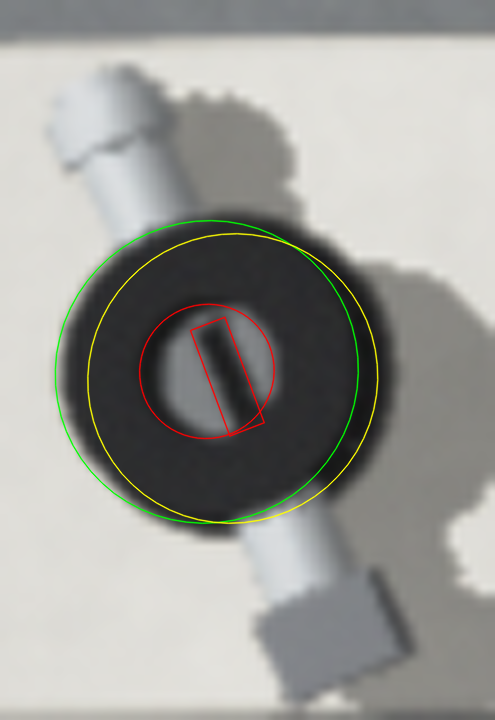

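View pics/e4.png

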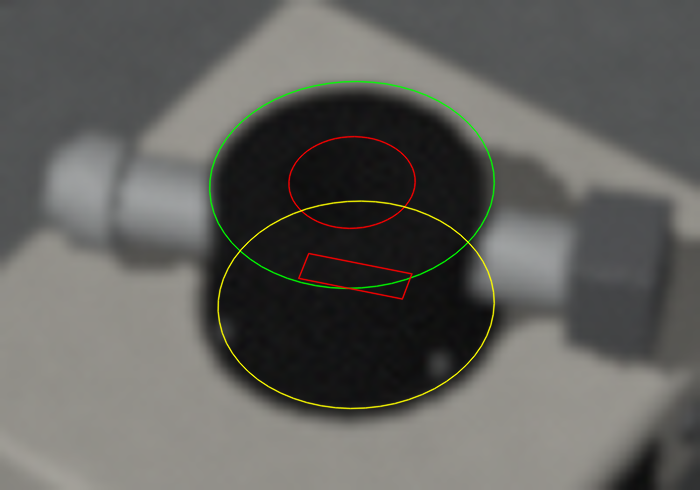

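```bash
python3 - <<'E'
from h import *
im=cv2.cvtColor(cv2.imread('pics/top0.png'),cv2.COLOR_BGR2GRAY).astype(float)
im=cv2.GaussianBlur(im,(0,0),1.5)
xs=[];ys=[]
g=np.diff(im,axis=0)
for x in list(range(160,460,4))+list(range(575,636,4))+list(range(4,45,4)):
    # average over columns
    p=g[100:125,max(0,x-4):x+5].mean(1); i=np.argmin(p); 
    if 0<i<23: i=i+.5*(p[i-1]-p[i+1])/(p[i-1]-2*p[i]+p[i+1])
    xs.append(x);ys.append(100.5+i)
xs=np.array(xs);ys=np.array(ys);o=np.argsort(xs);xs,ys=xs[o],ys[o]
c=np.polyfit(xs,ys,1);r=ys-np.polyval(c,xs)
print(c,np.polyfit(xs-320,ys,2)); print([(int(a),round(b,1)) for a,b in zip(xs,r)][::5])
E
```

```text
[1.92086264e-02 1.05211524e+02] [1.61029785e-07 1.92054221e-02 1.11353807e+02]
[(4, np.float64(0.2)), (24, np.float64(-0.1)), (44, np.float64(-0.1)), (176, np.float64(-0.0)), (196, np.float64(-0.0)), (216, np.float64(0.2)), (236, np.float64(0.0)), (256, np.float64(0.0)), (276, np.float64(0.3)), (296, np.float64(-0.4)), (316, np.float64(-0.1)), (336, np.float64(0.1)), (356, np.float64(-0.2)), (376, np.float64(0.2)), (396, np.float64(0.2)), (416, np.float64(-0.1)), (436, np.float64(0.1)), (456, np.float64(-0.1)), (591, np.float64(0.4)), (611, np.float64(-0.1)), (631, np.float64(-0.3))]
```

```bash
cat > fit.py <<'E'
from ov import *
from scipy.optimize import minimize
def render(f,x0,y0,w,h,k,sets,neg=()):
    m=np.zeros((h*k,w*k),np.uint8)
    for S in sets:
        q=((np.vstack([proj(f,P) for P in S])-[x0,y0]+.5)*k-.5)
        cv2.fillConvexPoly(m,cv2.convexHull(np.round(q*16).astype(np.int32)),1,cv2.LINE_8,4)
    return m
def crop(f,x0,y0,w,h,k):
    im=cv2.imread(f'pics/{f}.png')[y0:y0+h,x0:x0+w]
    return cv2.resize(im,None,fx=k,fy=k,interpolation=cv2.INTER_CUBIC)
E
python3 - <<'E'
from fit import *
for f,win,th in(('top0',(222,235,55,70,8),80),('side0',(262,272,100,70,8),60)):
    g=cv2.cvtColor(crop(f,*win),cv2.COLOR_BGR2GRAY)
    m=(g<th).astype(np.uint8)
    n,l,st,ce=cv2.connectedComponentsWithStats(m); b=1+np.argmax(st[1:,4]); m=(l==b).astype(np.uint8)
    cs,_=cv2.findContours(m,cv2.RETR_EXTERNAL,cv2.CHAIN_APPROX_NONE); m=cv2.drawContours(m*0,cs,-1,1,-1)
    m=cv2.morphologyEx(m,cv2.MORPH_OPEN,cv2.getStructuringElement(2,(61,61)))
    cv2.imwrite(f'pics/m_{f}.png',cv2.addWeighted(crop(f,*win),.7,cv2.merge([m*0,m*0,m*255]),.3,0))
    for th2 in (0,):
      def c(p):
        r=render(f,*win,[[circ(p[0],p[1],p[2],.105),circ(p[0],p[1],p[2],.055)]]); return float((r!=m).sum())
      s=minimize(lambda p:c([p[0],p[1],.04]),[.513,.163],method='Nelder-Mead',options=dict(initial_simplex=[[.513,.163],[.518,.163],[.513,.168]]))
      print(f,s.x,s.fun,m.sum())
      s=minimize(c,[*s.x,.04],method='Nelder-Mead',options=dict(initial_simplex=[[*s.x,.04],[s.x[0]+.003,s.x[1],.04],[s.x[0],s.x[1]+.003,.04],[*s.x,.042]])); print(s.x,s.fun)
E
```

```text
top0 [0.51436301 0.15878048] 3077.0 61891
[0.51432571 0.1590733  0.04052464] 2615.0
side0 [0.51169762 0.16749814] 5963.0 100827
[0.51163505 0.16681666 0.03898873] 4933.0
```

```bash
python3 -c "
import cv2;a=cv2.imread('pics/m_top0.png');b=cv2.imread('pics/m_side0.png');print(a.shape,b.shape)
a=cv2.resize(a,None,fx=.7,fy=.7);b=cv2.resize(b,None,fx=.6,fy=.6)
import numpy as np;o=np.zeros((400,800,3),np.uint8);o[:a.shape[0],:a.shape[1]]=a;o[:b.shape[0],310:310+b.shape[1]]=b[:400,:490];cv2.imwrite('pics/mm.png',o)"
```

```text
(560, 440, 3) (560, 800, 3)
```

View pics/mm.png

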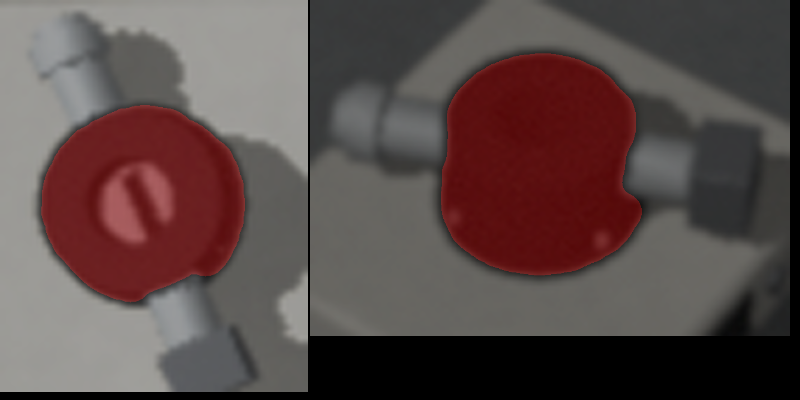

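```bash
python3 - <<'E'
from fit import *
f='top0';win=(230,255,36,36,16)
g=cv2.cvtColor(crop(f,*win),cv2.COLOR_BGR2GRAY)
for th in(70,85,100):
    m=(g>th).astype(np.uint8)
    n,l,st,ce=cv2.connectedComponentsWithStats(m)
    h,w=m.shape
    keep=[i for i in range(1,n) if st[i,4]>300 and np.hypot(*(ce[i]-[w*.45,h*.46]))<120]
    pts=np.vstack([np.argwhere(l==i)[:,::-1] for i in keep])
    hull=cv2.convexHull(pts.astype(np.int32)); M=cv2.fillConvexPoly(m*0,hull,1)
    def c(p):
        a=render(f,*win,[[circ(p[0],p[1],.01775,.105)]])&render(f,*win,[[circ(p[0],p[1],.01775,.066)]])
        return float((a!=M).sum())
    s=minimize(c,[.513,.163],method='Nelder-Mead',options=dict(initial_simplex=[[.513,.163],[.516,.163],[.513,.166]]))
    # slot: dark inside hull
    S=((M==1)&(g<th)&(cv2.erode(M,np.ones((25,25)))==1)); q=np.argwhere(S)[:,::-1]
    P=back(f,uz(q,win[0],win[1],win[4]),.066)[:,:2]; mu=P.mean(0); ev,U=np.linalg.eigh(np.cov((P-mu).T)); v=U[:,1]
    print(th,s.x,s.fun,M.sum(),'slot',mu,np.degrees(np.arctan2(v[1],v[0]))%180)
# edges between top and side for base
a=lambda p: back('top0',uz(p,222,230,9),.0855)
E
```

```text
70 [0.51407249 0.1628923 ] 3209.0 37941 slot [0.51521417 0.16299027] 24.099314446621378
85 [0.51411805 0.16234045] 1270.0 34626 slot [0.51593174 0.16328889] 23.527958688976582
100 [0.51386675 0.16233423] 3716.0 30991 slot [0.51545616 0.16314927] 23.058407286995106
```

```bash
python3 - <<'E'
from fit import *
f='top0';win=(388,254,20,20,32)
im=crop(f,*win).astype(int);g=im.mean(2)
m=((g>85)&(g<165)).astype(np.uint8)
X,Y0=.5383,-.2114
# restrict to cap circle-ish
lim=render(f,*win,[[circ(X,Y0,.0215,.075)]])
hole=render(f,*win,[[circ(X,Y0,.0165,.062)]])
m&=hole|render(f,*win,[[box(X,Y0,0,.034,.016,.087)]])
m=cv2.morphologyEx(m,cv2.MORPH_OPEN,np.ones((41,41)))
n,l,st,ce=cv2.connectedComponentsWithStats(m);m=(l==1+np.argmax(st[1:,4])).astype(np.uint8)
def c(p):
    return float((render(f,*win,[[box(p[0],p[1],p[2],.03,.01,.087),box(p[0],p[1],p[2],.03,.01,.062)]])!=m).sum())
for a0 in(-.15,0,.15):
    s=minimize(c,[X,Y0,a0],method='Nelder-Mead',options=dict(initial_simplex=[[X,Y0,a0],[X+.003,Y0,a0],[X,Y0+.003,a0],[X,Y0,a0+.1]]))
    print(s.x,np.degrees(s.x[2]),s.fun,m.sum())
p=s.x
o=crop(f,*win);o[...,2]=np.maximum(o[...,2],m*200);cv2.imwrite('pics/fm.png',o)
draw(f,'e5',*win,[(box(*p,.03,.01,.087),(0,255,0)),(box(*p,.03,.01,.062),(0,0,255)),(circ(p[0],p[1],.0165,.062),(0,255,255))])
V,F,cx,cy=cam('top0')
A=back(f,uz([(205,110),(352,455)],200,225,6),.095);d=A[0]-A[1];print(np.degrees(np.arctan2(d[1],d[0])),A.mean(0))
E
python3 -c "
import cv2,numpy as np
cv2.imwrite('pics/e56.png',cv2.resize(np.hstack([cv2.imread('pics/e5.png'),cv2.imread('pics/fm.png')]),None,fx=.6,fy=.6))"
```

```text
[ 0.53721047 -0.21235008 -0.09558125] -5.476402337558163 9894.0 73003
[ 0.53726486 -0.21235288 -0.094473  ] -5.412904307808688 9897.0 73003
[ 0.53720756 -0.21234046 -0.09655156] -5.531997035015003 9887.0 73003
24.57284595541035 [0.51183513 0.16096105 0.095     ]
```

View pics/e56.png

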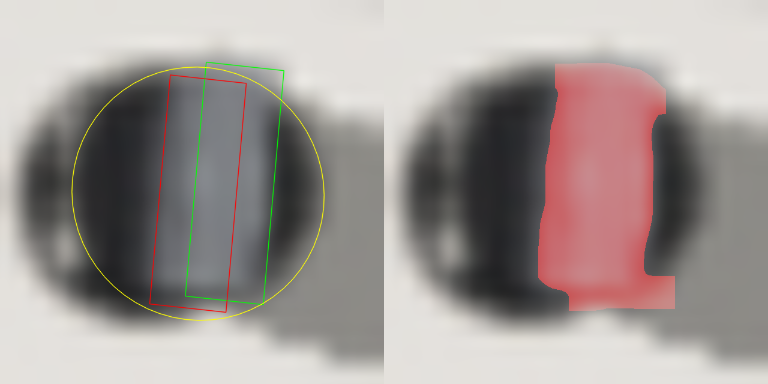

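```bash
cat > go.py <<'E'
import sys
from h import *
from scipy.spatial.transform import Rotation as Ro
def plan(x,y,z,yaw):
    o=observe(); R=Ro.from_euler('xyz',o['tool_rot']); T=Ro.from_euler('xyz',[180,0,yaw],degrees=True)
    print('pos',np.round(o['position']*1e3,1),'rpy',np.round(np.degrees(o['tool_rot']),2),'F',np.round(o['force'],1),'M',np.round(o['moment'],2),'w',round(o['grip_width']*1e3,1),'t',round(o['clock'],2),'q',np.round(o['qpos'],2))
    d=R.inv().apply(np.array([x,y,z])-o['position'])*1e3; rv=np.degrees((R.inv()*T).as_rotvec())
    print('d',np.round(d,1),'rot',np.round(rv,2))
if __name__=='__main__': plan(*map(float,sys.argv[1:]))
E
python3 go.py .5375 -.2115 .16 -93
```

```text
pos [ 197.  -592.8  195.9] rpy [ 1.800e+02  6.000e-02 -7.162e+01] F [ 0.2  1.3 -0.6] M [-0.01 -0.04  0.02] w 85.5 t 0.1 q [ 1.18  0.52 -0.04  1.6   0.02  1.02 -0.11]
d [-254.4 -443.4   36.1] rot [1.000e-02 6.000e-02 2.138e+01]
```

```bash
python3 -m pendant '[{"dx":-127,"dy":-222,"dz":0,"az":10,"claw":85},{"dx":-127,"dy":-222,"dz":0,"az":10,"claw":85},{"dx":-127,"dy":-222,"dz":0,"az":10,"claw":85},{"dx":-127,"dy":-222,"dz":0,"az":10,"claw":85},{"dx":-127,"dy":-222,"dz":0,"az":10,"claw":85},{"dx":-127,"dy":-222,"dz":0,"az":10,"claw":85},{"dx":-127,"dy":-222,"dz":0,"az":10,"claw":50}]' 30; python3 go.py .5375 -.2115 .15 -93
```

```text
pos [ 197.  -592.8  195.9] rpy [ 1.800e+02  6.000e-02 -7.162e+01] F [ 0.2  1.3 -0.6] M [-0.01 -0.04  0.02] w 85.5 t 0.1 q [ 1.18  0.52 -0.04  1.6   0.02  1.02 -0.11]
d [-254.4 -443.4   46.1] rot [1.000e-02 6.000e-02 2.138e+01]schema error: expected keys dx, dy, dz, ax, ay, az, claw
```

```bash
python3 -m pendant '[{"dx":-32,"dy":-55,"dz":0,"ax":0,"ay":0,"az":3,"claw":85},{"dx":-85,"dy":-148,"dz":0,"ax":0,"ay":0,"az":7,"claw":85},{"dx":-127,"dy":-222,"dz":0,"ax":0,"ay":0,"az":10,"claw":85},{"dx":-127,"dy":-222,"dz":0,"ax":0,"ay":0,"az":10,"claw":85},{"dx":-254,"dy":-443,"dz":10,"ax":0,"ay":0,"az":21.4,"claw":85},{"dx":-254,"dy":-443,"dz":20,"ax":0,"ay":0,"az":21.4,"claw":60},{"dx":-254,"dy":-443,"dz":30,"ax":0,"ay":0,"az":21.4,"claw":50},{"dx":-254,"dy":-443,"dz":36,"ax":0,"ay":0,"az":21.4,"claw":50},{"dx":-254,"dy":-443,"dz":36,"ax":0,"ay":0,"az":21.4,"claw":50},{"dx":-254,"dy":-443,"dz":36,"ax":0,"ay":0,"az":21.4,"claw":50}]' 30; python3 go.py .5375 -.2115 .15 -93
```

```text
clock: 0.93
position: [0.4725, -0.2842, 0.1726]
tool_rot: [3.141, 0.0, -1.624]
force: [0.7, -0.7, -0.1]
grip_width: 0.0499
pos [ 472.5 -284.2  172.6] rpy [179.99   0.   -93.03] F [ 0.7 -0.7 -0.1] M [-0.   -0.08  0.01] w 49.9 t 0.93 q [ 0.47  0.43 -0.05  1.82  0.03  0.89 -1.21]
d [-76.  -61.   22.6] rot [ 0.01  0.   -0.03]
```

```bash
python3 -m pendant '[{"dx":-76,"dy":-61,"dz":22,"ax":0,"ay":0,"az":0,"claw":40},{"dx":-76,"dy":-61,"dz":22,"ax":0,"ay":0,"az":0,"claw":40},{"dx":-76,"dy":-61,"dz":22,"ax":0,"ay":0,"az":0,"claw":40},{"dx":-76,"dy":-61,"dz":52,"ax":0,"ay":0,"az":0,"claw":40},{"dx":-76,"dy":-61,"dz":62,"ax":0,"ay":0,"az":0,"claw":40},{"dx":-76,"dy":-61,"dz":62,"ax":0,"ay":0,"az":0,"claw":40}]'; python3 - <<'E'
from fit import *
grab('top','top1');grab('side','side1')
p=observe()['position'];print(p)
for f,w in(('top1',(365,225,80,60,6)),('side1',(350,150,90,100,5))):
    draw(f,'q_'+f,*w,[(circ(p[0],p[1],.003,p[2]),(0,0,255)),(circ(.5375,-.2115,.0165,.062),(0,255,255))])
a=cv2.imread('pics/q_top1.png');b=cv2.imread('pics/q_side1.png')
o=np.zeros((600,800,3),np.uint8);a=cv2.resize(a,None,fx=.7,fy=.7);o[:a.shape[0],:a.shape[1]]=a;o[:500,340:790]=b;cv2.imwrite('pics/q1.png',o)
E
```

```text
clock: 1.43
position: [0.5346, -0.2131, 0.1084]
tool_rot: [3.137, 0.001, -1.624]
force: [-0.3, -0.4, -0.6]
grip_width: 0.0399
{'fovy': 55.02506863112076, 'cx': 322.310356574578, 'cy': 236.62210695688157}
{'fovy': 48.65842601716195, 'cx': 323.8566783663532, 'cy': 240.37668689693868}
[ 0.53595967 -0.21417839  0.11119504]
```

View pics/q1.png

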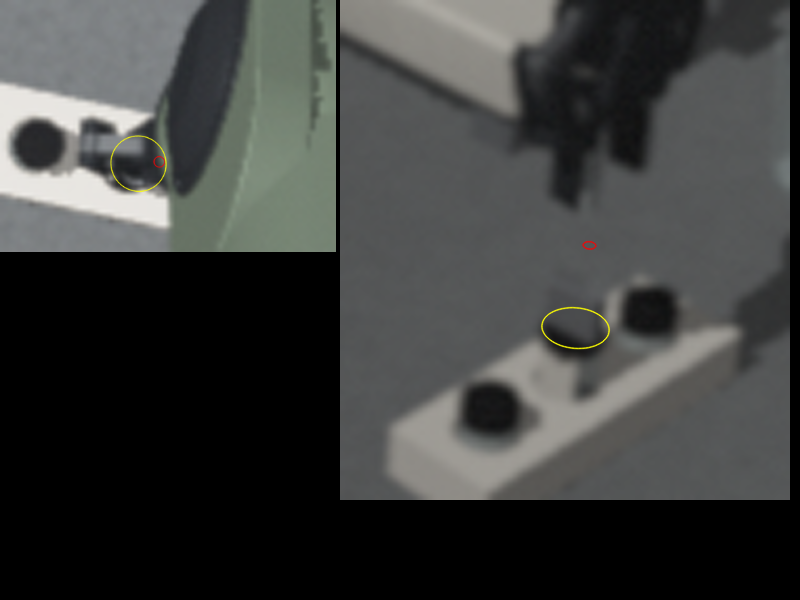

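```bash
python3 - <<'E'
from fit import *
grab('side','side2')
o=observe();p=o['position'];print(p,np.degrees(o['tool_rot']),o['grip_width'])
draw('side2','q2',430,150,75,75,9,[(circ(p[0],p[1],.003,p[2]),(0,0,255)),(circ(p[0],p[1],.003,p[2]+.019),(0,255,0))])
im=cv2.imread('pics/q2.png');cv2.imwrite('pics/q2.png',cv2.convertScaleAbs(im,alpha=1.8))
grab('side','side3')
draw('side3','q2',370,140,80,80,8,[(circ(p[0],p[1],.003,p[2]),(0,0,255)),(circ(p[0],p[1],.003,p[2]+.019),(0,255,0))])
im=cv2.imread('pics/q2.png');cv2.imwrite('pics/q2.png',cv2.convertScaleAbs(im,alpha=1.8))
E
```

```text
{'fovy': 48.65842601716195, 'cx': 323.8566783663532, 'cy': 240.37668689693868}
[ 0.53642826 -0.21430566  0.11179389] [-1.79975127e+02 -2.19353514e-02 -9.31014706e+01] 0.03980399777102163
{'fovy': 48.65842601716195, 'cx': 323.8566783663532, 'cy': 240.37668689693868}
```

View pics/q2.png

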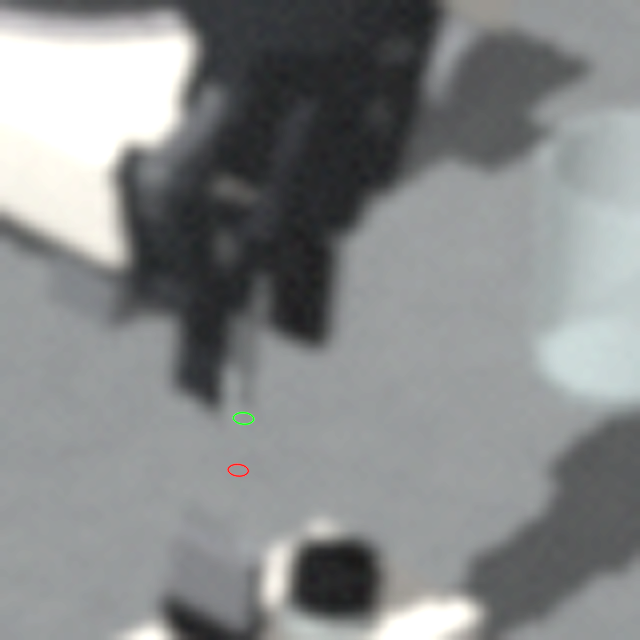

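```bash
python3 - <<'E'
from fit import *
p=observe()['position'];print(p)
P=[]
for z in(0,.019,.036):
  for s in(-1,1):
    P.append(box(p[0],p[1]+s*.026,0,.022,.010,p[2]+z))
draw('side3','q3',370,140,80,80,8,[(q,[(0,0,255),(0,255,0),(255,200,0)][i//2]) for i,q in enumerate(P)])
im=cv2.imread('pics/q3.png');cv2.imwrite('pics/q3.png',cv2.convertScaleAbs(im,alpha=1.8))
E
```

```text
[ 0.53666157 -0.21428276  0.11205077]
```

View pics/q3.png

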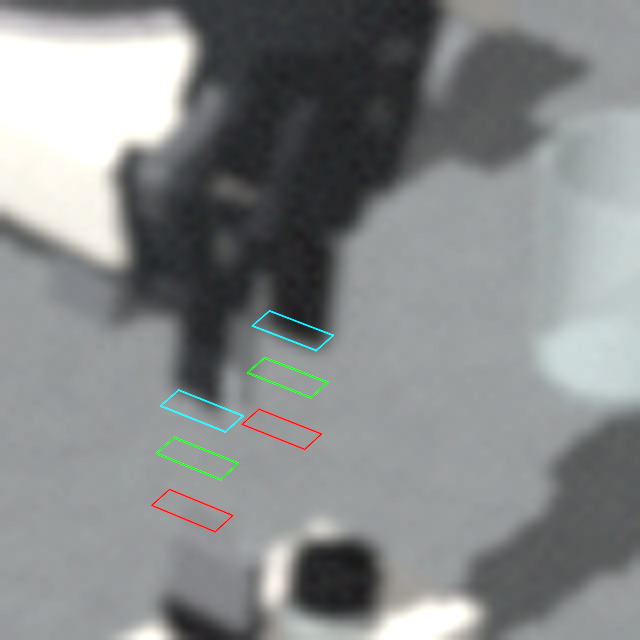

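```bash
python3 -m pendant '[{"dx":0,"dy":0,"dz":0,"ax":0,"ay":0,"az":0,"claw":12},{"dx":0,"dy":0,"dz":0,"ax":0,"ay":0,"az":0,"claw":12},{"dx":0,"dy":0,"dz":0,"ax":0,"ay":0,"az":0,"claw":12},{"dx":0,"dy":0,"dz":0,"ax":0,"ay":0,"az":0,"claw":12},{"dx":0,"dy":0,"dz":0,"ax":0,"ay":0,"az":0,"claw":12}]'; python3 - <<'E'
from fit import *
grab('side','side4')
p=observe()['position'];print(p)
P=[]
for z in(0,.019,.036):
  for s in(-1,1):
    P.append(box(p[0],p[1]+s*.012,0,.022,.010,p[2]+z))
draw('side4','q4',370,140,80,80,8,[(q,[(0,0,255),(0,255,0),(255,200,0)][i//2]) for i,q in enumerate(P)])
im=cv2.imread('pics/q4.png');cv2.imwrite('pics/q4.png',cv2.convertScaleAbs(im,alpha=1.8))
E
```

```text
clock: 2.05
position: [0.5366, -0.2134, 0.1111]
tool_rot: [-3.141, -0.0, -1.624]
force: [-0.7, -0.2, -1.2]
grip_width: 0.012
{'fovy': 48.65842601716195, 'cx': 323.8566783663532, 'cy': 240.37668689693868}
[ 0.53656934 -0.2133333   0.11100652]
```

View pics/q4.png

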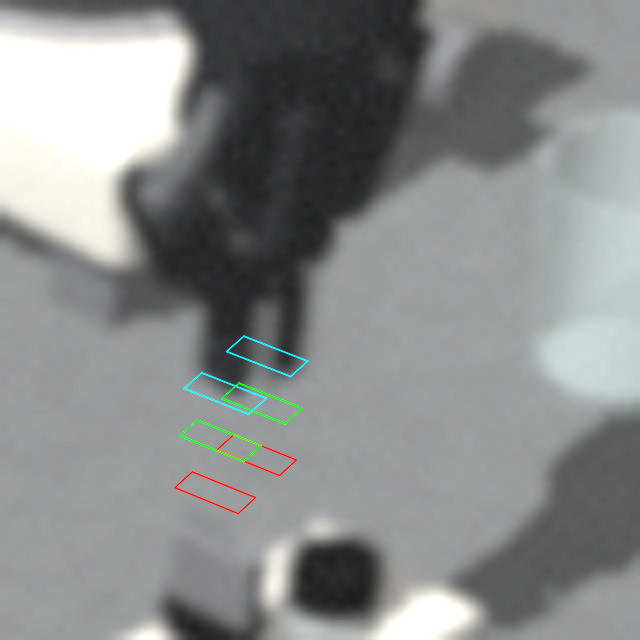

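```bash
python3 - <<'E'
from fit import *
p=[.5366,-.2142,.112]
P=[]
for z in(0,.019,.036):
  for s in(-1,1):
    P.append(box(p[0],p[1]+s*.026,0,.022,.010,p[2]+z))
draw('top1','q5',370,230,60,60,10,[(q,[(0,0,255),(0,255,0),(255,200,0)][i//2]) for i,q in enumerate(P)])
E
```

```text
(no output)
```

View pics/q5.png

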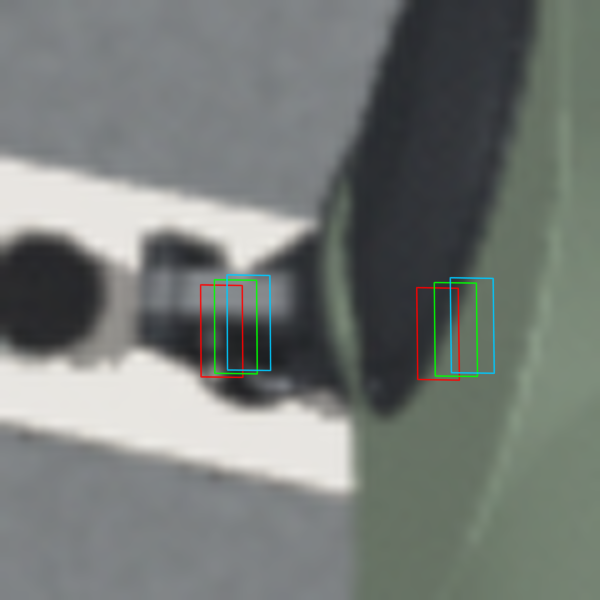

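View pics/side4.png

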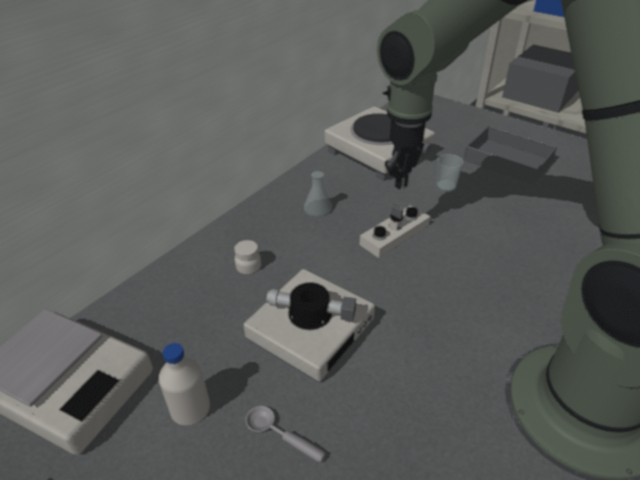

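```bash
python3 - <<'E'
from fit import *
p=[.197,-.5928,.1958]
y=np.radians(-71.6)
for f,w in(('side0',(570,70,70,90,6)),('top0',(570,380,70,90,6))):
  print(proj(f,p))
  P=[]
  for z in(0,.019,.036):
   for s in(-1,1):
    P.append(box(p[0]+s*.05*np.cos(y),p[1]+s*.05*np.sin(y),y,.010,.022,p[2]+z))
  draw(f,'r_'+f,*w,[(q,[(0,0,255),(0,255,0),(255,200,0)][i//2]) for i,q in enumerate(P)])
cv2.imwrite('pics/r.png',cv2.convertScaleAbs(np.hstack([cv2.imread('pics/r_side0.png'),cv2.imread('pics/r_top0.png')]),alpha=1.6))
E
```

```text
[[602.46694158 145.94613385]]
[[586.80546632 420.7939597 ]]
```

View pics/r.png

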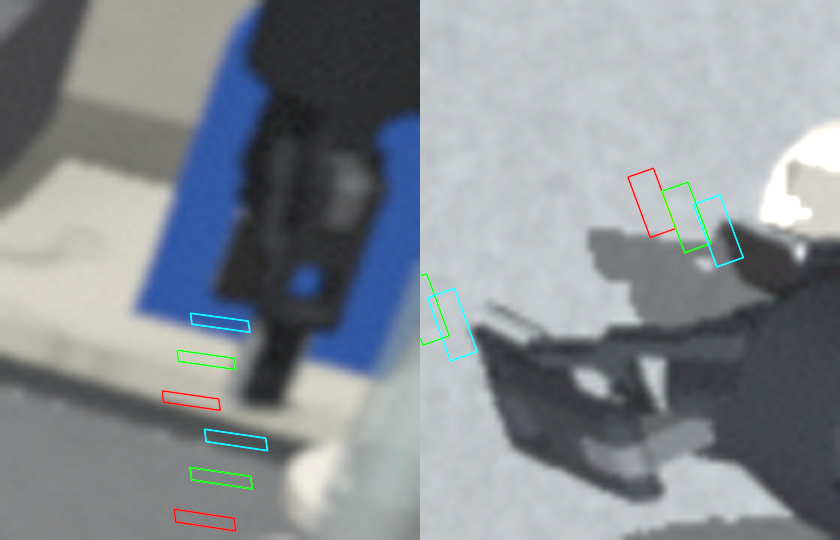

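```bash
python3 go.py .5375 -.2115 .07 -93;  python3 -m pendant '[{"dx":-1.8,"dy":-1,"dz":0,"ax":0,"ay":0,"az":0,"claw":40},{"dx":-1.8,"dy":-1,"dz":0,"ax":0,"ay":0,"az":0,"claw":40},{"dx":-1.8,"dy":-1,"dz":0,"ax":0,"ay":0,"az":0,"claw":40},{"dx":-1.8,"dy":-1,"dz":20,"ax":0,"ay":0,"az":0,"claw":40},{"dx":-1.8,"dy":-1,"dz":30,"ax":0,"ay":0,"az":0,"claw":40},{"dx":-1.8,"dy":-1,"dz":40,"ax":0,"ay":0,"az":0,"claw":40},{"dx":-1.8,"dy":-1,"dz":40,"ax":0,"ay":0,"az":0,"claw":40},{"dx":-1.8,"dy":-1,"dz":40,"ax":0,"ay":0,"az":0,"claw":40}]'; cat > see.py <<'E'
import sys
from fit import *
f=sys.argv[1];x,y,w,h,k=map(int,sys.argv[2:7])
n='side' if len(sys.argv)<8 else sys.argv[7]
grab(n,f);o=observe();p=o['position'];print(p,np.degrees(o['tool_rot']),o['force'])
draw(f,'z_'+f,x,y,w,h,k,[(circ(p[0],p[1],.002,p[2]),(0,0,255)),(circ(p[0],p[1],.002,p[2]+.035),(255,200,0))])
im=cv2.imread(f'pics/z_{f}.png');cv2.imwrite(f'pics/z_{f}.png',cv2.convertScaleAbs(im,alpha=1.7))
E
python3 see.py side5 360 150 80 100 6
```

```text
pos [ 536.6 -213.3  111. ] rpy [-179.99    0.    -93.02] F [-0.2 -1.5  0.5] M [-0.01 -0.03  0.07] w 12.1 t 2.1 q [ 0.32  0.55 -0.06  1.8   0.04  0.79 -1.39]
d [-1.9 -0.8 41. ] rot [-0.01  0.   -0.02]
clock: 2.77
position: [0.5373, -0.2115, 0.0705]
tool_rot: [3.14, 0.0, -1.623]
force: [-0.2, -0.3, 0.5]
grip_width: 0.0404
{'fovy': 48.65842601716195, 'cx': 323.8566783663532, 'cy': 240.37668689693868}
[ 0.53769962 -0.21164456  0.07107026] [ 1.79991544e+02  1.86042257e-03 -9.30222727e+01] [-0.36878289 -0.32019728  0.66764115]
```

View pics/z_side5.png

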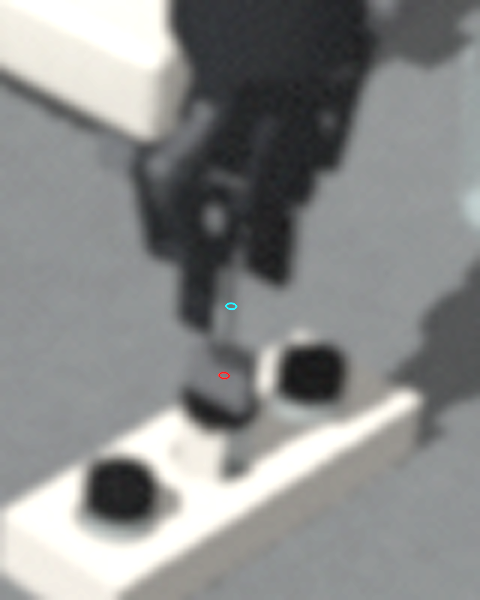

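```bash
python3 -m pendant '[{"dx":0,"dy":0,"dz":5,"ax":0,"ay":0,"az":0,"claw":40},{"dx":0,"dy":0,"dz":10,"ax":0,"ay":0,"az":0,"claw":40},{"dx":0,"dy":0,"dz":15,"ax":0,"ay":0,"az":0,"claw":40},{"dx":0,"dy":0,"dz":16,"ax":0,"ay":0,"az":0,"claw":40},{"dx":0,"dy":0,"dz":16,"ax":0,"ay":0,"az":0,"claw":40},{"dx":0,"dy":0,"dz":16,"ax":0,"ay":0,"az":0,"claw":40}]'; python3 see.py side6 370 160 60 80 8
```

```text
clock: 3.32
position: [0.5376, -0.2116, 0.0549]
tool_rot: [3.141, 0.0, -1.624]
force: [0.4, -0.0, 0.4]
grip_width: 0.04
{'fovy': 48.65842601716195, 'cx': 323.8566783663532, 'cy': 240.37668689693868}
[ 0.53769695 -0.21162511  0.05500071] [-1.79995392e+02 -7.94821114e-04 -9.30227231e+01] [ 0.38710195  0.59183111 -0.41619012]
```

View pics/z_side6.png

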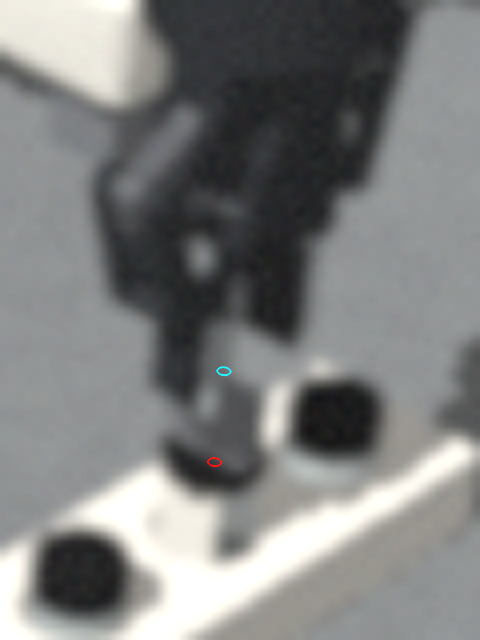

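```bash
python3 -m pendant '[{"dx":0,"dy":0,"dz":4,"ax":0,"ay":0,"az":0,"claw":40},{"dx":0,"dy":0,"dz":8,"ax":0,"ay":0,"az":0,"claw":40},{"dx":0,"dy":0,"dz":12,"ax":0,"ay":0,"az":0,"claw":40},{"dx":0,"dy":0,"dz":12,"ax":0,"ay":0,"az":0,"claw":40},{"dx":0,"dy":0,"dz":12,"ax":0,"ay":0,"az":0,"claw":40}]'; python3 see.py side7 370 170 60 70 9;python3 see.py top7 370 230 50 60 9 top
```

```text
clock: 3.78
position: [0.5374, -0.2115, 0.0425]
tool_rot: [3.141, 0.0, -1.624]
force: [-0.4, 0.2, 0.3]
grip_width: 0.0401
{'fovy': 48.65842601716195, 'cx': 323.8566783663532, 'cy': 240.37668689693868}
[ 0.53759933 -0.21156851  0.04276987] [ 1.79986414e+02  4.55105004e-03 -9.30211894e+01] [-0.17196406  1.08889871 -0.04731355]
{'fovy': 55.02506863112076, 'cx': 322.310356574578, 'cy': 236.62210695688157}
[ 0.53766711 -0.21157947  0.04291396] [-1.79999852e+02  2.77198131e-03 -9.30207644e+01] [-0.12920502 -0.59212635 -0.62590842]
```

View pics/z_side7.png

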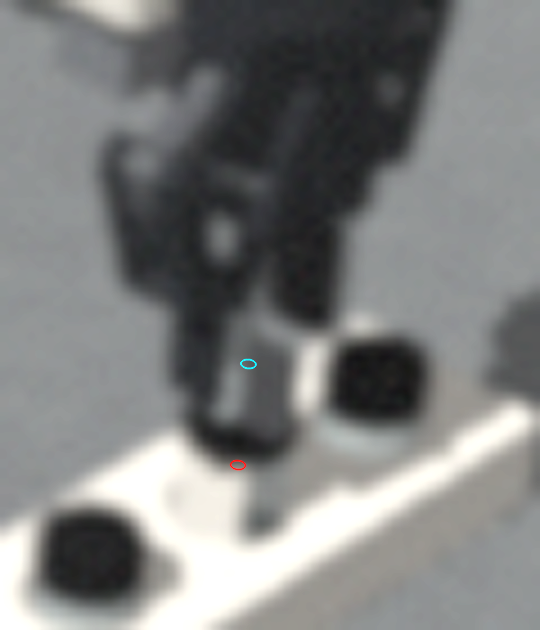

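View pics/z_top7.png

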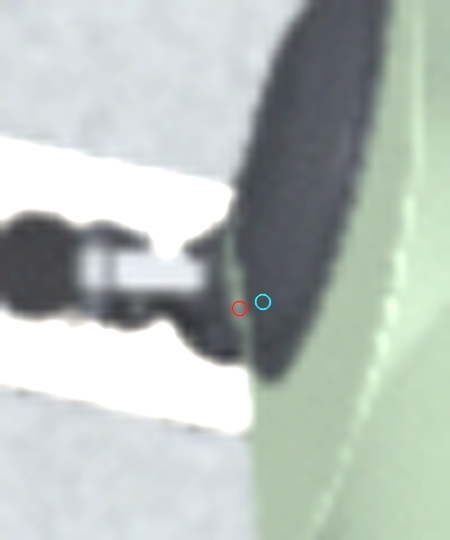

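```bash
python3 -m pendant '[{"dx":0,"dy":0,"dz":3,"ax":0,"ay":0,"az":0,"claw":40},{"dx":0,"dy":0,"dz":6,"ax":0,"ay":0,"az":0,"claw":30},{"dx":0,"dy":0,"dz":6.5,"ax":0,"ay":0,"az":0,"claw":22},{"dx":0,"dy":0,"dz":6.5,"ax":0,"ay":0,"az":0,"claw":18},{"dx":0,"dy":0,"dz":6.5,"ax":0,"ay":0,"az":0,"claw":18}]' 20; python3 see.py side8 370 170 60 70 9
```

```text
clock: 4.3
position: [0.5376, -0.2116, 0.0363]
tool_rot: [3.142, 0.0, -1.624]
force: [0.2, -0.6, 0.7]
grip_width: 0.0181
{'fovy': 48.65842601716195, 'cx': 323.8566783663532, 'cy': 240.37668689693868}
[ 0.53765493 -0.21157157  0.0364056 ] [ 1.79998590e+02  3.05362477e-03 -9.30183970e+01] [-0.06668329  0.1401672  -0.2407672 ]
```

View pics/z_side8.png

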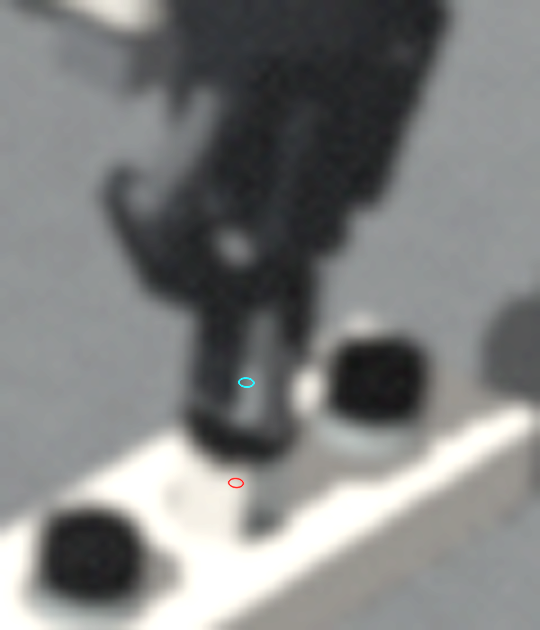

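```bash
python3 -m pendant '[{"dx":0,"dy":0,"dz":0,"ax":0,"ay":0,"az":0,"claw":12},{"dx":0,"dy":0,"dz":0,"ax":0,"ay":0,"az":0,"claw":9},{"dx":0,"dy":0,"dz":0,"ax":0,"ay":0,"az":0,"claw":6},{"dx":0,"dy":0,"dz":0,"ax":0,"ay":0,"az":0,"claw":6},{"dx":0,"dy":0,"dz":0,"ax":0,"ay":0,"az":0,"claw":6},{"dx":0,"dy":0,"dz":0,"ax":0,"ay":0,"az":0,"claw":6}]' 30; python3 go.py .5375 -.2115 .036 -93
```

```text
clock: 4.85
position: [0.5378, -0.2115, 0.0365]
tool_rot: [-3.141, 0.0, -1.623]
force: [-1.1, 0.9, 4.5]
grip_width: 0.0091
pos [ 537.8 -211.5   36.5] rpy [-179.98    0.    -93.02] F [-1.1  0.9  4.5] M [ 0.33  0.03 -0.05] w 9.1 t 4.85 q [ 0.31  0.66 -0.06  1.84  0.06  0.64 -1.4 ]
d [-0.   0.3  0.5] rot [-0.02  0.   -0.02]
```

```bash
python3 -m pendant '[{"dx":0,"dy":0,"dz":-2,"ax":0,"ay":0,"az":0,"claw":6},{"dx":0,"dy":0,"dz":-6,"ax":0,"ay":0,"az":0,"claw":6},{"dx":0,"dy":0,"dz":-12,"ax":0,"ay":0,"az":0,"claw":6},{"dx":0,"dy":0,"dz":-20,"ax":0,"ay":0,"az":0,"claw":6},{"dx":0,"dy":0,"dz":-40,"ax":0,"ay":0,"az":0,"claw":6},{"dx":0,"dy":0,"dz":-60,"ax":0,"ay":0,"az":0,"claw":6},{"dx":0,"dy":0,"dz":-80,"ax":0,"ay":0,"az":0,"claw":6},{"dx":0,"dy":0,"dz":-100,"ax":0,"ay":0,"az":0,"claw":6},{"dx":0,"dy":0,"dz":-100,"ax":0,"ay":0,"az":0,"claw":6}]' 30; python3 see.py side9 355 110 70 90 6;python3 go.py .514 .163 .16 -66
```

```text
clock: 5.6
position: [0.5394, -0.2123, 0.1408]
tool_rot: [-3.136, -0.001, -1.624]
force: [0.8, -0.7, -0.4]
grip_width: 0.009
{'fovy': 48.65842601716195, 'cx': 323.8566783663532, 'cy': 240.37668689693868}
[ 0.53871618 -0.21205263  0.13890798] [-1.79788558e+02 -5.50764948e-02 -9.30339071e+01] [ 0.34459679  0.43131576 -1.14351194]
pos [ 538.7 -212.1  138.9] rpy [-1.7979e+02 -6.0000e-02 -9.3030e+01] F [ 0.3  0.4 -1.1] M [ 0.01 -0.03 -0.01] w 9.1 t 5.65 q [ 0.32  0.51 -0.06  1.78  0.04  0.84 -1.39]
d [-373.2   44.5  -21.6] rot [ -0.19  -0.1  -27.03]
```

View pics/z_side9.png

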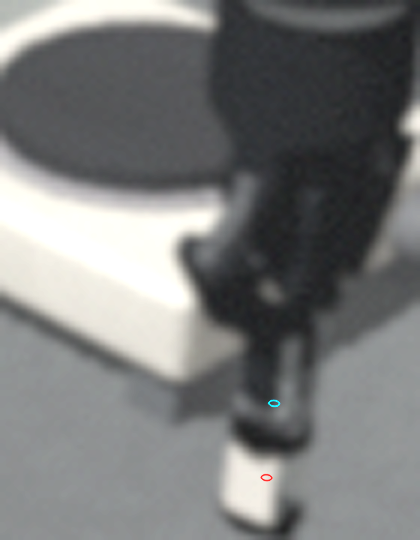

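```bash
python3 go.py .5135 .163 .167 -76; python3 -m pendant '[{"dx":-10,"dy":0,"dz":-20,"ax":0,"ay":0,"az":0,"claw":6},{"dx":-30,"dy":5,"dz":-28,"ax":0,"ay":0,"az":0,"claw":6},{"dx":-60,"dy":8,"dz":-28,"ax":0,"ay":0,"az":-2,"claw":6},{"dx":-95,"dy":12,"dz":-28,"ax":0,"ay":0,"az":-4,"claw":6},{"dx":-130,"dy":16,"dz":-28,"ax":0,"ay":0,"az":-6,"claw":6},{"dx":-165,"dy":20,"dz":-28,"ax":0,"ay":0,"az":-8,"claw":6},{"dx":-200,"dy":24,"dz":-28,"ax":0,"ay":0,"az":-10,"claw":6},{"dx":-235,"dy":28,"dz":-28,"ax":0,"ay":0,"az":-12,"claw":6},{"dx":-270,"dy":32,"dz":-28,"ax":0,"ay":0,"az":-14,"claw":6},{"dx":-300,"dy":36,"dz":-28,"ax":0,"ay":0,"az":-16,"claw":6}]'; python3 go.py .5135 .163 .167 -76
```

```text
pos [ 538.7 -212.1  138.9] rpy [-1.7979e+02 -6.0000e-02 -9.3030e+01] F [ 0.3  0.4 -1.1] M [ 0.01 -0.03 -0.01] w 9.1 t 5.65 q [ 0.32  0.51 -0.06  1.78  0.04  0.84 -1.39]
d [-373.2   44.9  -28.6] rot [ -0.2   -0.09 -17.03]
clock: 6.48
position: [0.5168, 0.0922, 0.1642]
tool_rot: [3.141, 0.0, -1.342]
force: [-0.2, -0.0, -1.1]
grip_width: 0.0095
pos [516.8  92.2 164.2] rpy [ 1.7998e+02  2.0000e-02 -7.6870e+01] F [-0.2 -0.  -1.1] M [-0.03 -0.04  0.02] w 9.5 t 6.48 q [-0.14  0.41 -0.2   1.89  0.1   0.85 -1.73]
d [-69.7 -12.9  -2.8] rot [ 0.02  0.02 -0.87]
```

```bash
python3 -m pendant '[{"dx":-25,"dy":-5,"dz":-2,"ax":0,"ay":0,"az":-1,"claw":6},{"dx":-50,"dy":-9,"dz":-2,"ax":0,"ay":0,"az":-1,"claw":6},{"dx":-65,"dy":-12,"dz":-2,"ax":0,"ay":0,"az":-1,"claw":6},{"dx":-70,"dy":-13,"dz":-2,"ax":0,"ay":0,"az":-1,"claw":6},{"dx":-70,"dy":-13,"dz":-2,"ax":0,"ay":0,"az":-1,"claw":6},{"dx":-70,"dy":-13,"dz":-2,"ax":0,"ay":0,"az":-1,"claw":6},{"dx":-70,"dy":-13,"dz":-2,"ax":0,"ay":0,"az":-1,"claw":6},{"dx":-70,"dy":-13,"dz":-2,"ax":0,"ay":0,"az":-1,"claw":6}]'; python3 go.py .5135 .163 .167 -76; python3 see.py side10 260 200 100 130 4; python3 see.py top10 200 210 100 120 5 top
```

```text
clock: 7.15
position: [0.5146, 0.1597, 0.1664]
tool_rot: [3.141, -0.0, -1.329]
force: [0.5, -0.1, -1.1]
grip_width: 0.009
pos [514.6 159.7 166.4] rpy [ 1.7999e+02 -2.0000e-02 -7.6120e+01] F [ 0.5 -0.1 -1.1] M [-0.04  0.04 -0.02] w 9.0 t 7.15 q [-0.25  0.43 -0.21  1.85  0.12  0.87 -1.85]
d [-3.5  0.3 -0.6] rot [ 0.01 -0.02 -0.12]
{'fovy': 48.65842601716195, 'cx': 323.8566783663532, 'cy': 240.37668689693868}
[0.51462641 0.15993374 0.16640065] [ 1.79997907e+02 -1.66703290e-02 -7.61077070e+01] [-0.16799617 -0.26698945 -1.34789271]
{'fovy': 55.02506863112076, 'cx': 322.310356574578, 'cy': 236.62210695688157}
[0.51458519 0.16013304 0.16640444] [ 1.79997482e+02 -1.10475050e-02 -7.60927168e+01] [ 0.01482126 -0.39634489 -0.47465831]
```

```bash
python3 -c "
import cv2,numpy as np
a=cv2.imread('pics/z_side10.png');b=cv2.imread('pics/z_top10.png');b=cv2.resize(b,(400,480));a=cv2.resize(a,(400,520))
o=np.zeros((520,800,3),np.uint8);o[:,:400]=a;o[:480,400:]=b;cv2.imwrite('pics/zz10.png',o)"
```

```text
(no output)
```

View pics/zz10.png

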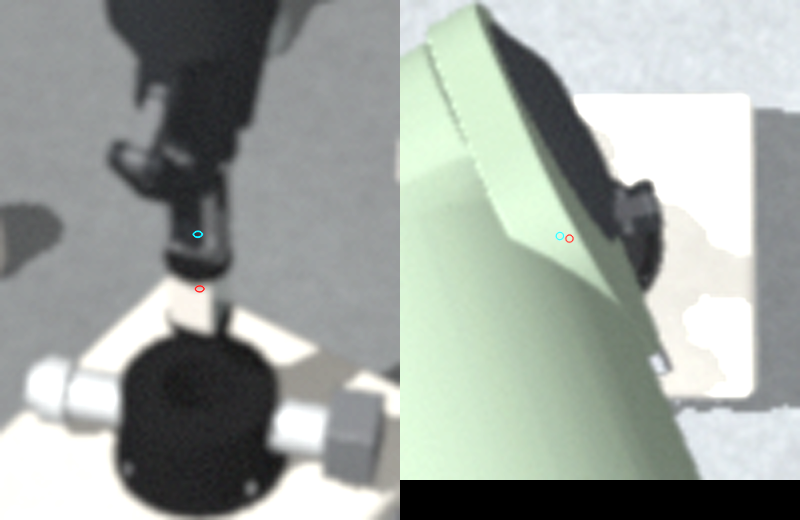

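```bash
python3 - <<'E'
from fit import *
f='side10';x,y=.5146-.0012,.1599+.0022;zo=.1664-.0265
a=np.radians(14)
G=(0,255,0);R=(0,0,255);Y=(0,255,255)
draw(f,'y10',285,245,55,85,8,[(circ(x,y,.0165,zo+.052),G),(circ(x,y,.0165,zo+.044),G),(circ(x,y,.0165,zo+.006),Y),(circ(x,y,.0165,zo+.012),Y),(box(x,y,a,.022,.022,zo+.012),R),(circ(.512,.1644,.04,.105),(255,200,0)),(circ(.512,.1644,.01775,.105),(255,200,0))])
im=cv2.imread('pics/y10.png');cv2.imwrite('pics/y10.png',cv2.resize(cv2.convertScaleAbs(im,alpha=1.8),None,fx=.88,fy=.88))
E
```

```text
(no output)
```

View pics/y10.png

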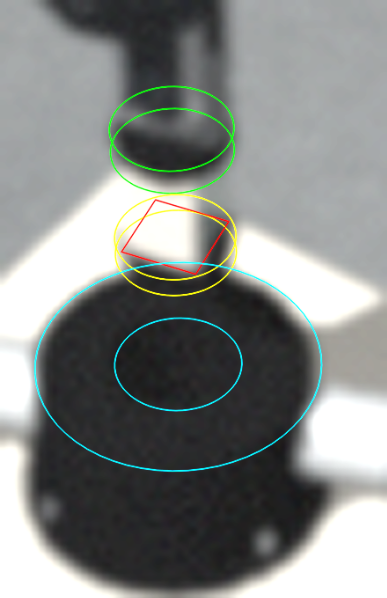

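```bash
python3 go.py .5138 .1627 .136 -76; python3 -m pendant '[{"dx":-2.5,"dy":0,"dz":0,"ax":0,"ay":0,"az":0,"claw":6},{"dx":-2.5,"dy":0,"dz":10,"ax":0,"ay":0,"az":0,"claw":6},{"dx":-2.5,"dy":0,"dz":20,"ax":0,"ay":0,"az":0,"claw":6},{"dx":-2.5,"dy":0,"dz":30,"ax":0,"ay":0,"az":0,"claw":6},{"dx":-2.5,"dy":0,"dz":30,"ax":0,"ay":0,"az":0,"claw":6},{"dx":-2.5,"dy":0,"dz":30,"ax":0,"ay":0,"az":0,"claw":6},{"dx":-2.5,"dy":0,"dz":30,"ax":0,"ay":0,"az":0,"claw":6},{"dx":-2.5,"dy":0,"dz":30,"ax":0,"ay":0,"az":0,"claw":6}]'; python3 go.py .5138 .1627 .136 -76; python3 see.py side11 280 245 65 85 8
```

```text
pos [514.6 160.1 166.4] rpy [ 1.800e+02 -1.000e-02 -7.609e+01] F [ 0.  -0.4 -0.5] M [-0.03 -0.01  0.01] w 8.8 t 7.25 q [-0.25  0.43 -0.21  1.85  0.12  0.87 -1.85]
d [-2.7  0.1 30.4] rot [ 0.   -0.01 -0.09]
clock: 7.92
position: [0.514, 0.1635, 0.1367]
tool_rot: [-3.141, 0.0, -1.327]
force: [0.2, 0.6, -0.4]
grip_width: 0.0095
pos [514.  163.5 136.7] rpy [-179.97    0.    -76.02] F [ 0.2  0.6 -0.4] M [ 0.01 -0.03  0.05] w 9.5 t 7.92 q [-0.26  0.47 -0.21  1.88  0.13  0.81 -1.87]
d [0.7 0.4 0.7] rot [-0.03  0.   -0.02]
{'fovy': 48.65842601716195, 'cx': 323.8566783663532, 'cy': 240.37668689693868}
[0.51408857 0.16354189 0.13673751] [-1.79963947e+02  4.72443114e-03 -7.60230598e+01] [-0.07413822  0.69412526 -1.12732251]
```

View pics/z_side11.png

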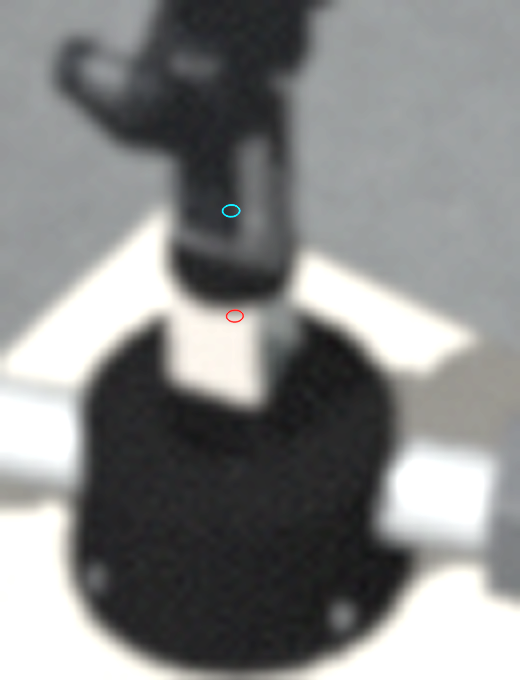

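```bash
python3 - <<'E'
from fit import *
im=cv2.imread('pics/side11.png')[270:340,285:340].astype(float)
g=np.clip((im-10)*5,0,255).astype(np.uint8);g=cv2.resize(g,None,fx=8,fy=8,interpolation=cv2.INTER_CUBIC)
i0=cv2.imread('pics/side0.png')[270:340,285:340].astype(float)
h=np.clip((i0-10)*5,0,255).astype(np.uint8);h=cv2.resize(h,None,fx=8,fy=8,interpolation=cv2.INTER_CUBIC)
cv2.imwrite('pics/g11.png',cv2.resize(np.hstack([g,h]),None,fx=.9,fy=.9))
E
```

```text
(no output)
```

View pics/g11.png

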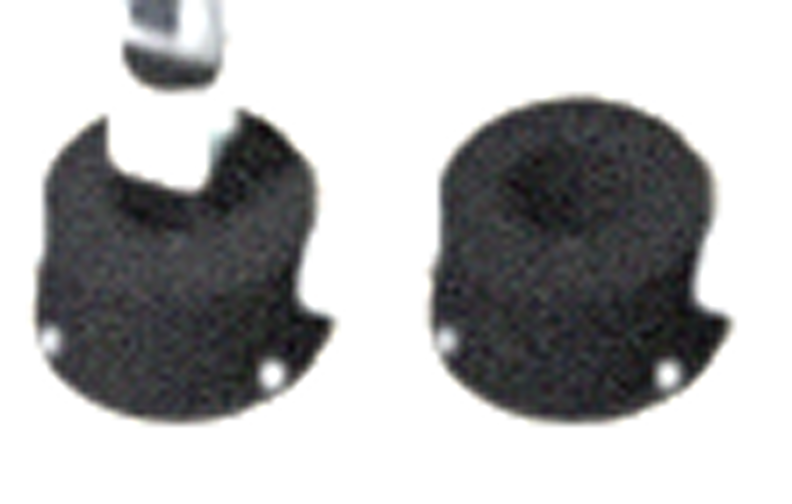

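```bash
python3 go.py .5135 .1623 .128 -76; python3 -m pendant '[{"dx":1,"dy":0.9,"dz":0,"ax":0,"ay":0,"az":0,"claw":6},{"dx":1,"dy":0.9,"dz":3,"ax":0,"ay":0,"az":0,"claw":6},{"dx":1,"dy":0.9,"dz":6,"ax":0,"ay":0,"az":0,"claw":6},{"dx":1,"dy":0.9,"dz":8,"ax":0,"ay":0,"az":0,"claw":6},{"dx":1,"dy":0.9,"dz":9,"ax":0,"ay":0,"az":0,"claw":6},{"dx":1,"dy":0.9,"dz":9,"ax":0,"ay":0,"az":0,"claw":6},{"dx":1,"dy":0.9,"dz":9,"ax":0,"ay":0,"az":0,"claw":6}]'; python3 go.py .5135 .1623 .126 -76
```

```text
pos [514.1 163.5 136.7] rpy [-179.96    0.    -76.02] F [-0.1  0.7 -1.1] M [-0.08 -0.04 -0.02] w 9.0 t 7.97 q [-0.26  0.47 -0.21  1.88  0.13  0.81 -1.87]
d [1.1 0.9 8.7] rot [-0.04  0.   -0.02]
clock: 8.55
position: [0.5132, 0.1623, 0.1273]
tool_rot: [3.141, 0.0, -1.327]
force: [-0.2, -0.4, -1.6]
grip_width: 0.0093
pos [513.2 162.3 127.3] rpy [179.99   0.   -76.02] F [-0.2 -0.4 -1.6] M [-0.03  0.03  0.01] w 9.3 t 8.55 q [-0.26  0.48 -0.21  1.89  0.13  0.79 -1.87]
d [ 0.  -0.3  1.3] rot [ 0.01  0.   -0.02]
```

Now slow steps into the mouth.

```bash
python3 -m pendant '[{"dx":0,"dy":-0.2,"dz":0.5,"ax":0,"ay":0,"az":0,"claw":6},{"dx":0,"dy":-0.2,"dz":1,"ax":0,"ay":0,"az":0,"claw":6},{"dx":0,"dy":-0.2,"dz":1.5,"ax":0,"ay":0,"az":0,"claw":6},{"dx":0,"dy":-0.2,"dz":2,"ax":0,"ay":0,"az":0,"claw":6},{"dx":0,"dy":-0.2,"dz":2,"ax":0,"ay":0,"az":0,"claw":6}]'; python3 go.py .5135 .1623 .124 -76;  python3 -m pendant '[{"dx":0,"dy":0,"dz":0.5,"ax":0,"ay":0,"az":0,"claw":6},{"dx":0,"dy":0,"dz":1,"ax":0,"ay":0,"az":0,"claw":6},{"dx":0,"dy":0,"dz":1,"ax":0,"ay":0,"az":0,"claw":6}]'; python3 go.py .5135 .1623 .124 -76
```

```text
clock: 8.97
position: [0.5134, 0.1623, 0.1253]
tool_rot: [3.141, -0.0, -1.327]
force: [-0.7, -0.5, -1.3]
grip_width: 0.0093
pos [513.4 162.3 125.3] rpy [179.99  -0.   -76.02] F [-0.7 -0.5 -1.3] M [-0.02  0.02 -0.01] w 9.3 t 8.97 q [-0.26  0.48 -0.21  1.89  0.14  0.78 -1.87]
d [-0.  -0.1  1.3] rot [ 0.01 -0.   -0.02]
clock: 9.22
position: [0.5134, 0.1623, 0.1243]
tool_rot: [3.141, 0.0, -1.327]
force: [-0.0, 0.7, -0.0]
grip_width: 0.0092
pos [513.4 162.3 124.3] rpy [179.99   0.   -76.02] F [-0.   0.7 -0. ] M [ 0.01 -0.01  0.03] w 9.2 t 9.22 q [-0.26  0.48 -0.21  1.89  0.14  0.78 -1.87]
d [ 0.  -0.1  0.3] rot [ 0.01  0.   -0.02]
```

```bash
for i in 1 ; do :; done; python3 -m pendant '[{"dx":0,"dy":0,"dz":0.5,"ax":0,"ay":0,"az":0,"claw":6},{"dx":0,"dy":0,"dz":1,"ax":0,"ay":0,"az":0,"claw":6},{"dx":0,"dy":0,"dz":1,"ax":0,"ay":0,"az":0,"claw":6}]'; python3 -m pendant '[{"dx":0,"dy":0,"dz":0.5,"ax":0,"ay":0,"az":0,"claw":6},{"dx":0,"dy":0,"dz":1,"ax":0,"ay":0,"az":0,"claw":6},{"dx":0,"dy":0,"dz":1,"ax":0,"ay":0,"az":0,"claw":6}]'
```

```text
clock: 9.47
position: [0.5134, 0.1623, 0.1233]
tool_rot: [3.142, 0.0, -1.327]
force: [0.5, 0.8, -1.4]
grip_width: 0.0092
clock: 9.72
position: [0.5134, 0.1623, 0.1223]
tool_rot: [3.142, 0.0, -1.327]
force: [1.5, 0.5, -1.5]
grip_width: 0.0093
```

```bash
python3 -m pendant '[{"dx":0,"dy":0,"dz":0.7,"ax":0,"ay":0,"az":0,"claw":6},{"dx":0,"dy":0,"dz":1.4,"ax":0,"ay":0,"az":0,"claw":6},{"dx":0,"dy":0,"dz":2,"ax":0,"ay":0,"az":0,"claw":6},{"dx":0,"dy":0,"dz":2,"ax":0,"ay":0,"az":0,"claw":6}]';python3 go.py .5135 .1623 .124 -76; python3 -m pendant '[{"dx":0,"dy":0,"dz":0.7,"ax":0,"ay":0,"az":0,"claw":6},{"dx":0,"dy":0,"dz":1.4,"ax":0,"ay":0,"az":0,"claw":6},{"dx":0,"dy":0,"dz":2,"ax":0,"ay":0,"az":0,"claw":6},{"dx":0,"dy":0,"dz":2,"ax":0,"ay":0,"az":0,"claw":6}]';python3 go.py .5135 .1623 .124 -76
```

```text
clock: 10.05
position: [0.5134, 0.1623, 0.1203]
tool_rot: [3.142, 0.0, -1.327]
force: [0.2, 0.2, -0.8]
grip_width: 0.0094
pos [513.4 162.3 120.3] rpy [180.     0.   -76.02] F [ 0.2  0.2 -0.8] M [ 0.09 -0.09  0.03] w 9.4 t 10.05 q [-0.26  0.49 -0.21  1.89  0.14  0.77 -1.87]
d [ 0.  -0.1 -3.7] rot [ 0.    0.   -0.02]
clock: 10.38
position: [0.5134, 0.1623, 0.1183]
tool_rot: [3.142, 0.0, -1.327]
force: [1.1, 0.7, -1.4]
grip_width: 0.0094
pos [513.4 162.3 118.3] rpy [180.     0.   -76.02] F [ 1.1  0.7 -1.4] M [ 0.18 -0.15  0.  ] w 9.4 t 10.38 q [-0.26  0.49 -0.21  1.89  0.14  0.77 -1.87]
d [ 0.1 -0.1 -5.7] rot [ 0.    0.   -0.02]
```

```bash
python3 -m pendant '[{"dx":-0.2,"dy":-0.5,"dz":0,"ax":0,"ay":0,"az":0,"claw":6},{"dx":-0.2,"dy":-0.5,"dz":0,"ax":0,"ay":0,"az":0,"claw":6},{"dx":-0.2,"dy":-0.5,"dz":1,"ax":0,"ay":0,"az":0,"claw":6},{"dx":-0.2,"dy":-0.5,"dz":2,"ax":0,"ay":0,"az":0,"claw":6},{"dx":-0.2,"dy":-0.5,"dz":2,"ax":0,"ay":0,"az":0,"claw":6}]';python3 go.py .5135 .1623 .124 -76; python3 -m pendant '[{"dx":0,"dy":0,"dz":0.7,"ax":0,"ay":0,"az":0,"claw":6},{"dx":0,"dy":0,"dz":1.4,"ax":0,"ay":0,"az":0,"claw":6},{"dx":0,"dy":0,"dz":2,"ax":0,"ay":0,"az":0,"claw":6},{"dx":0,"dy":0,"dz":2,"ax":0,"ay":0,"az":0,"claw":6}]';python3 go.py .5135 .1623 .124 -76
```

```text
clock: 10.8
position: [0.5137, 0.1625, 0.1162]
tool_rot: [3.141, -0.0, -1.327]
force: [0.2, 0.4, -1.7]
grip_width: 0.0092
pos [513.7 162.5 116.2] rpy [179.98  -0.   -76.02] F [ 0.2  0.4 -1.7] M [ 0.   -0.01  0.02] w 9.2 t 10.8 q [-0.26  0.5  -0.21  1.9   0.14  0.76 -1.87]
d [ 0.2  0.3 -7.8] rot [ 0.02 -0.   -0.02]
clock: 11.13
position: [0.5138, 0.1626, 0.1143]
tool_rot: [3.141, 0.0, -1.327]
force: [0.1, 0.9, 0.0]
grip_width: 0.0093
pos [513.8 162.6 114.3] rpy [179.99   0.   -76.02] F [0.1 0.9 0. ] M [0.03 0.01 0.01] w 9.3 t 11.13 q [-0.26  0.5  -0.2   1.9   0.14  0.76 -1.87]
d [ 0.2  0.4 -9.7] rot [ 0.01  0.   -0.02]
```

```bash
python3 -m pendant '[{"dx":0,"dy":0,"dz":1,"ax":0,"ay":0,"az":0,"claw":6},{"dx":0,"dy":0,"dz":2,"ax":0,"ay":0,"az":0,"claw":6},{"dx":0,"dy":0,"dz":3,"ax":0,"ay":0,"az":0,"claw":6},{"dx":0,"dy":0,"dz":4,"ax":0,"ay":0,"az":0,"claw":6},{"dx":0,"dy":0,"dz":4,"ax":0,"ay":0,"az":0,"claw":6}]';python3 go.py .5135 .1623 .124 -76; python3 -m pendant '[{"dx":0,"dy":0,"dz":1,"ax":0,"ay":0,"az":0,"claw":6},{"dx":0,"dy":0,"dz":2,"ax":0,"ay":0,"az":0,"claw":6},{"dx":0,"dy":0,"dz":3,"ax":0,"ay":0,"az":0,"claw":6},{"dx":0,"dy":0,"dz":4,"ax":0,"ay":0,"az":0,"claw":6},{"dx":0,"dy":0,"dz":4,"ax":0,"ay":0,"az":0,"claw":6}]';python3 go.py .5135 .1623 .124 -76
```

```text
clock: 11.55
position: [0.5137, 0.1626, 0.1102]
tool_rot: [3.141, -0.0, -1.327]
force: [-0.0, -0.3, -1.1]
grip_width: 0.0092
pos [513.7 162.6 110.2] rpy [179.98  -0.   -76.02] F [-0.  -0.3 -1.1] M [-0.02  0.   -0.04] w 9.2 t 11.55 q [-0.27  0.5  -0.2   1.9   0.14  0.75 -1.88]
d [  0.2   0.3 -13.8] rot [ 0.02 -0.   -0.02]
clock: 11.97
position: [0.5138, 0.1626, 0.1062]
tool_rot: [3.141, 0.0, -1.327]
force: [-0.2, -0.0, -0.1]
grip_width: 0.0093
pos [513.8 162.6 106.2] rpy [179.99   0.   -76.02] F [-0.2 -0.  -0.1] M [ 0.02 -0.    0.04] w 9.3 t 11.97 q [-0.27  0.51 -0.2   1.9   0.15  0.74 -1.88]
d [  0.2   0.3 -17.8] rot [ 0.01  0.   -0.02]
```

```bash
python3 -m pendant '[{"dx":0,"dy":0,"dz":1,"ax":0,"ay":0,"az":0,"claw":6},{"dx":0,"dy":0,"dz":2,"ax":0,"ay":0,"az":0,"claw":6},{"dx":0,"dy":0,"dz":3,"ax":0,"ay":0,"az":0,"claw":6},{"dx":0,"dy":0,"dz":4,"ax":0,"ay":0,"az":0,"claw":6},{"dx":0,"dy":0,"dz":4,"ax":0,"ay":0,"az":0,"claw":6}]';python3 go.py .5135 .1623 .124 -76
```

```text
clock: 12.38
position: [0.5137, 0.1626, 0.1022]
tool_rot: [3.141, 0.0, -1.327]
force: [-0.5, -0.0, -0.9]
grip_width: 0.0091
pos [513.7 162.6 102.2] rpy [179.98   0.   -76.02] F [-0.5 -0.  -0.9] M [ 0.01  0.03 -0.03] w 9.1 t 12.38 q [-0.27  0.52 -0.2   1.91  0.15  0.73 -1.88]
d [  0.2   0.3 -21.8] rot [ 0.02  0.   -0.02]
```

```bash
python3 -m pendant '[{"dx":0,"dy":0,"dz":1,"ax":0,"ay":0,"az":0,"claw":6},{"dx":0,"dy":0,"dz":2,"ax":0,"ay":0,"az":0,"claw":6},{"dx":0,"dy":0,"dz":3,"ax":0,"ay":0,"az":0,"claw":6},{"dx":0,"dy":0,"dz":4,"ax":0,"ay":0,"az":0,"claw":6},{"dx":0,"dy":0,"dz":4,"ax":0,"ay":0,"az":0,"claw":6}]'; python3 -m pendant '[{"dx":0,"dy":0,"dz":1,"ax":0,"ay":0,"az":0,"claw":6},{"dx":0,"dy":0,"dz":2,"ax":0,"ay":0,"az":0,"claw":6},{"dx":0,"dy":0,"dz":3,"ax":0,"ay":0,"az":0,"claw":6},{"dx":0,"dy":0,"dz":3,"ax":0,"ay":0,"az":0,"claw":6}]';python3 go.py .5135 .1623 .124 -76
```

```text
clock: 12.8
position: [0.5137, 0.1626, 0.0982]
tool_rot: [3.141, -0.0, -1.327]
force: [0.7, -0.5, -1.3]
grip_width: 0.0092
clock: 13.13
position: [0.5137, 0.1626, 0.0952]
tool_rot: [3.141, 0.0, -1.327]
force: [-0.4, 1.0, -0.4]
grip_width: 0.0092
pos [513.7 162.6  95.2] rpy [179.99   0.   -76.02] F [-0.4  1.  -0.4] M [-0.    0.03 -0.06] w 9.2 t 13.13 q [-0.27  0.53 -0.2   1.91  0.15  0.72 -1.88]
d [  0.2   0.3 -28.8] rot [ 0.01  0.   -0.02]
```

Floor contact is expected near TCP 92.5 mm, so I'm going down in 0.5 mm steps now.

```bash
python3 -m pendant '[{"dx":0,"dy":0,"dz":0.5,"ax":0,"ay":0,"az":0,"claw":6},{"dx":0,"dy":0,"dz":1,"ax":0,"ay":0,"az":0,"claw":6},{"dx":0,"dy":0,"dz":1.5,"ax":0,"ay":0,"az":0,"claw":6},{"dx":0,"dy":0,"dz":1.5,"ax":0,"ay":0,"az":0,"claw":6}]'; python3 -m pendant '[{"dx":0,"dy":0,"dz":0.5,"ax":0,"ay":0,"az":0,"claw":6},{"dx":0,"dy":0,"dz":0.5,"ax":0,"ay":0,"az":0,"claw":6}]';python3 -m pendant '[{"dx":0,"dy":0,"dz":0.5,"ax":0,"ay":0,"az":0,"claw":6},{"dx":0,"dy":0,"dz":0.5,"ax":0,"ay":0,"az":0,"claw":6}]'; python3 go.py .5135 .1623 .124 -76
```

```text
clock: 13.47
position: [0.5138, 0.1626, 0.0938]
tool_rot: [3.142, -0.0, -1.327]
force: [0.3, -0.6, -0.2]
grip_width: 0.0093
clock: 13.63
position: [0.5138, 0.1626, 0.0933]
tool_rot: [3.141, -0.0, -1.327]
force: [-0.2, 0.0, -0.2]
grip_width: 0.009
clock: 13.8
position: [0.5138, 0.1626, 0.0928]
tool_rot: [3.142, 0.0, -1.327]
force: [0.3, -0.2, -0.3]
grip_width: 0.009
pos [513.8 162.6  92.8] rpy [180.     0.   -76.02] F [ 0.3 -0.2 -0.3] M [-0.02  0.06 -0.06] w 9.0 t 13.8 q [-0.27  0.53 -0.2   1.91  0.15  0.71 -1.88]
d [  0.2   0.4 -31.2] rot [ 0.    0.   -0.02]
```

```bash
python3 -m pendant '[{"dx":0,"dy":0,"dz":0.4,"ax":0,"ay":0,"az":0,"claw":6},{"dx":0,"dy":0,"dz":0.4,"ax":0,"ay":0,"az":0,"claw":6}]';python3 -m pendant '[{"dx":0,"dy":0,"dz":0.3,"ax":0,"ay":0,"az":0,"claw":6},{"dx":0,"dy":0,"dz":0.3,"ax":0,"ay":0,"az":0,"claw":6}]'; python3 go.py .5135 .1623 .124 -76
```

```text
clock: 13.97
position: [0.5139, 0.1626, 0.0925]
tool_rot: [-3.142, 0.0, -1.327]
force: [0.0, -0.3, 0.5]
grip_width: 0.009
clock: 14.13
position: [0.5139, 0.1627, 0.0923]
tool_rot: [-3.141, 0.0, -1.327]
force: [-1.7, 0.3, 3.3]
grip_width: 0.009
pos [513.9 162.7  92.3] rpy [-179.99    0.    -76.03] F [-1.7  0.3  3.3] M [-0.07  0.21 -0.01] w 9.0 t 14.13 q [-0.27  0.53 -0.2   1.91  0.15  0.71 -1.88]
d [  0.2   0.5 -31.7] rot [-0.01  0.   -0.03]
```

```bash
python3 -m pendant '[{"dx":0,"dy":0,"dz":0.1,"ax":0,"ay":0,"az":-1,"claw":6},{"dx":0,"dy":0,"dz":0.1,"ax":0,"ay":0,"az":-2,"claw":6},{"dx":0,"dy":0,"dz":0.1,"ax":0,"ay":0,"az":-2,"claw":6}]';python3 -m pendant '[{"dx":0,"dy":0,"dz":0,"ax":0,"ay":0,"az":-1,"claw":6},{"dx":0,"dy":0,"dz":0,"ax":0,"ay":0,"az":-2,"claw":6},{"dx":0,"dy":0,"dz":0,"ax":0,"ay":0,"az":-2,"claw":6}]'; python3 go.py .5135 .1623 .124 -66
```

```text
clock: 14.38
position: [0.5139, 0.1625, 0.0922]
tool_rot: [-3.141, -0.0, -1.29]
force: [-1.6, -0.7, 5.2]
grip_width: 0.0089
clock: 14.63
position: [0.5139, 0.1624, 0.0922]
tool_rot: [-3.142, -0.0, -1.256]
force: [-0.8, -1.5, 5.2]
grip_width: 0.0092
pos [513.9 162.4  92.2] rpy [-1.7999e+02 -1.0000e-02 -7.1950e+01] F [-0.8 -1.5  5.2] M [-0.35  0.11 -0.05] w 9.2 t 14.63 q [-0.26  0.53 -0.22  1.91  0.17  0.72 -1.83]
d [ -0.    0.4 -31.8] rot [-0.   -0.01 -5.95]
```

```bash
python3 -m pendant '[{"dx":0,"dy":0,"dz":0,"ax":0,"ay":0,"az":-1,"claw":6},{"dx":0,"dy":0,"dz":0,"ax":0,"ay":0,"az":-2,"claw":6},{"dx":0,"dy":0,"dz":0,"ax":0,"ay":0,"az":-2,"claw":6}]';python3 go.py .5138 .1625 .0922 -66;python3 -m pendant '[{"dx":0,"dy":0,"dz":0,"ax":0,"ay":0,"az":-1,"claw":6},{"dx":0,"dy":0,"dz":0,"ax":0,"ay":0,"az":-2,"claw":6},{"dx":0,"dy":0,"dz":0,"ax":0,"ay":0,"az":-2,"claw":6}]'; python3 go.py .5138 .1625 .0922 -66
```

```text
clock: 14.88
position: [0.514, 0.1625, 0.0921]
tool_rot: [-3.141, -0.0, -1.22]
force: [-0.2, -1.0, 3.9]
grip_width: 0.0093
pos [514.  162.5  92.1] rpy [-179.99   -0.    -69.93] F [-0.2 -1.   3.9] M [-0.44  0.    0.01] w 9.3 t 14.88 q [-0.25  0.53 -0.23  1.91  0.17  0.72 -1.8 ]
d [-0.   0.2 -0.1] rot [-0.01 -0.   -3.93]
clock: 15.13
position: [0.5137, 0.1627, 0.0919]
tool_rot: [3.141, 0.0, -1.185]
force: [-0.0, -0.3, -0.8]
grip_width: 0.0089
pos [513.7 162.7  91.9] rpy [ 1.7999e+02  2.0000e-02 -6.7920e+01] F [-0.  -0.3 -0.8] M [ 0.   -0.02 -0.01] w 8.9 t 15.13 q [-0.24  0.53 -0.24  1.91  0.18  0.72 -1.77]
d [ 0.2 -0.  -0.3] rot [ 0.01  0.02 -1.92]
```

```bash
python3 -m pendant '[{"dx":0,"dy":0,"dz":0,"ax":0,"ay":0,"az":-1,"claw":6},{"dx":0,"dy":0,"dz":0.4,"ax":0,"ay":0,"az":-1.5,"claw":6},{"dx":0,"dy":0,"dz":0.8,"ax":0,"ay":0,"az":-1.5,"claw":6},{"dx":0,"dy":0,"dz":0.8,"ax":0,"ay":0,"az":-1.5,"claw":6}]';python3 go.py .5138 .1625 .0922 -66;python3 -m pendant '[{"dx":0,"dy":0,"dz":0.5,"ax":0,"ay":0,"az":0,"claw":6},{"dx":0,"dy":0,"dz":1,"ax":0,"ay":0,"az":0,"claw":6},{"dx":0,"dy":0,"dz":1,"ax":0,"ay":0,"az":0,"claw":6}]'; python3 go.py .5138 .1625 .0922 -66
```

```text
clock: 15.47
position: [0.5137, 0.1627, 0.0911]
tool_rot: [3.141, 0.0, -1.161]
force: [0.9, 0.4, -0.3]
grip_width: 0.0093
pos [513.7 162.7  91.1] rpy [ 1.7999e+02  1.0000e-02 -6.6530e+01] F [ 0.9  0.4 -0.3] M [-0.02 -0.02  0.01] w 9.3 t 15.47 q [-0.24  0.54 -0.24  1.91  0.19  0.72 -1.75]
d [ 0.2 -0.  -1.1] rot [ 0.01  0.01 -0.53]
clock: 15.72
position: [0.5138, 0.1626, 0.0902]
tool_rot: [3.141, 0.0, -1.161]
force: [-0.2, 0.6, -0.5]
grip_width: 0.0092
pos [513.8 162.6  90.2] rpy [179.99   0.   -66.53] F [-0.2  0.6 -0.5] M [-0.02 -0.   -0.04] w 9.2 t 15.72 q [-0.24  0.54 -0.24  1.91  0.19  0.71 -1.75]
d [ 0.1  0.  -2. ] rot [ 0.01  0.   -0.53]
```

The key is sinking into the slot with no load. I'll keep lowering to the expected bottom at TCP 86.5 mm.

```bash
python3 -m pendant '[{"dx":0,"dy":0,"dz":0.5,"ax":0,"ay":0,"az":0,"claw":6},{"dx":0,"dy":0,"dz":1,"ax":0,"ay":0,"az":0,"claw":6},{"dx":0,"dy":0,"dz":1.5,"ax":0,"ay":0,"az":0,"claw":6},{"dx":0,"dy":0,"dz":1.5,"ax":0,"ay":0,"az":0,"claw":6}]';python3 -m pendant '[{"dx":0,"dy":0,"dz":0.5,"ax":0,"ay":0,"az":0,"claw":6},{"dx":0,"dy":0,"dz":1,"ax":0,"ay":0,"az":0,"claw":6},{"dx":0,"dy":0,"dz":1.3,"ax":0,"ay":0,"az":0,"claw":6},{"dx":0,"dy":0,"dz":1.3,"ax":0,"ay":0,"az":0,"claw":6}]'; python3 go.py .5138 .1625 .0865 -66
```

```text
clock: 16.05
position: [0.5138, 0.1626, 0.0887]
tool_rot: [3.141, 0.0, -1.161]
force: [0.5, 0.4, -0.4]
grip_width: 0.0091
clock: 16.38
position: [0.5138, 0.1626, 0.0874]
tool_rot: [3.141, 0.0, -1.161]
force: [0.5, 0.1, -0.1]
grip_width: 0.0089
pos [513.8 162.6  87.4] rpy [179.99   0.   -66.52] F [ 0.5  0.1 -0.1] M [0.05 0.04 0.02] w 8.9 t 16.38 q [-0.24  0.54 -0.24  1.91  0.19  0.71 -1.75]
d [0.1 0.  0.9] rot [ 0.01  0.   -0.52]
```

```bash
python3 -m pendant '[{"dx":0,"dy":0,"dz":0.5,"ax":0,"ay":0,"az":0,"claw":6},{"dx":0,"dy":0,"dz":0.5,"ax":0,"ay":0,"az":0,"claw":6}]';python3 -m pendant '[{"dx":0,"dy":0,"dz":0.4,"ax":0,"ay":0,"az":0,"claw":6},{"dx":0,"dy":0,"dz":0.4,"ax":0,"ay":0,"az":0,"claw":6}]';python3 -m pendant '[{"dx":0,"dy":0,"dz":0.3,"ax":0,"ay":0,"az":0,"claw":6},{"dx":0,"dy":0,"dz":0.3,"ax":0,"ay":0,"az":0,"claw":6}]'; python3 go.py .5138 .1625 .0865 -66
```

```text
clock: 16.55
position: [0.5138, 0.1626, 0.0869]
tool_rot: [3.142, 0.0, -1.161]
force: [-0.2, -0.1, -1.5]
grip_width: 0.0093
clock: 16.72
position: [0.5139, 0.1627, 0.0866]
tool_rot: [-3.141, 0.0, -1.161]
force: [0.1, -0.5, 0.4]
grip_width: 0.009
clock: 16.88
position: [0.5139, 0.1627, 0.0865]
tool_rot: [-3.141, 0.0, -1.161]
force: [-2.3, 0.1, 4.9]
grip_width: 0.0095
pos [513.9 162.7  86.5] rpy [-179.99    0.    -66.52] F [-2.3  0.1  4.9] M [-0.01  0.33  0.02] w 9.5 t 16.88 q [-0.24  0.54 -0.24  1.91  0.19  0.71 -1.75]
d [0.1 0.2 0. ] rot [-0.01  0.   -0.52]
```

```bash
python3 -m pendant '[{"dx":0,"dy":0,"dz":-0.2,"ax":0,"ay":0,"az":0,"claw":6},{"dx":0,"dy":0,"dz":-0.2,"ax":0,"ay":0,"az":0,"claw":9},{"dx":0,"dy":0,"dz":-0.2,"ax":0,"ay":0,"az":0,"claw":11},{"dx":0,"dy":0,"dz":-0.2,"ax":0,"ay":0,"az":0,"claw":14},{"dx":0,"dy":0,"dz":-0.2,"ax":0,"ay":0,"az":0,"claw":20},{"dx":0,"dy":0,"dz":-0.2,"ax":0,"ay":0,"az":0,"claw":30},{"dx":0,"dy":0,"dz":-0.2,"ax":0,"ay":0,"az":0,"claw":30}]'; python3 go.py .5138 .1625 .0865 -66
```

```text
clock: 17.47
position: [0.5138, 0.1626, 0.0865]
tool_rot: [3.142, 0.0, -1.161]
force: [-0.0, -0.1, -0.8]
grip_width: 0.0298
pos [513.8 162.6  86.5] rpy [180.     0.   -66.53] F [-0.  -0.1 -0.8] M [ 0.03 -0.02 -0.05] w 29.8 t 17.47 q [-0.24  0.54 -0.24  1.91  0.19  0.71 -1.75]
d [ 0.1  0.1 -0. ] rot [ 0.    0.   -0.53]
```

Released with no load. I'll go straight up, then sideways out of the camera's view.

```bash
python3 -m pendant '[{"dx":0,"dy":0,"dz":-4,"ax":0,"ay":0,"az":0,"claw":30},{"dx":0,"dy":0,"dz":-10,"ax":0,"ay":0,"az":0,"claw":30},{"dx":0,"dy":0,"dz":-20,"ax":0,"ay":0,"az":0,"claw":30},{"dx":0,"dy":0,"dz":-35,"ax":0,"ay":0,"az":0,"claw":30},{"dx":0,"dy":0,"dz":-60,"ax":0,"ay":0,"az":0,"claw":30},{"dx":0,"dy":0,"dz":-90,"ax":0,"ay":0,"az":0,"claw":30},{"dx":0,"dy":0,"dz":-120,"ax":0,"ay":0,"az":0,"claw":30},{"dx":0,"dy":0,"dz":-120,"ax":0,"ay":0,"az":0,"claw":30}]'; python3 -m pendant '[{"dx":40,"dy":0,"dz":0,"ax":0,"ay":0,"az":0,"claw":30},{"dx":80,"dy":0,"dz":0,"ax":0,"ay":0,"az":0,"claw":30},{"dx":120,"dy":0,"dz":0,"ax":0,"ay":0,"az":0,"claw":30},{"dx":160,"dy":0,"dz":0,"ax":0,"ay":0,"az":0,"claw":30},{"dx":200,"dy":0,"dz":0,"ax":0,"ay":0,"az":0,"claw":30},{"dx":240,"dy":0,"dz":0,"ax":0,"ay":0,"az":0,"claw":30},{"dx":240,"dy":0,"dz":0,"ax":0,"ay":0,"az":0,"claw":30},{"dx":240,"dy":0,"dz":0,"ax":0,"ay":0,"az":0,"claw":30},{"dx":240,"dy":0,"dz":0,"ax":0,"ay":0,"az":0,"claw":30}]'; python3 - <<'E'
from fit import *
grab('top','topF');grab('side','sideF')
G=(0,255,0);Y=(0,255,255)
for f,w,b in(('topF',(215,235,65,75,8),(.0008,-.0003)),('sideF',(270,260,90,90,6),(-.0018,.0018))):
    x,y=.5138+b[0],.1626+b[1];a=np.radians(23.5)
    im=crop(f,*w)
    draw(f,'o_'+f,*w,[(box(x,y,a,.03,.01,.137),G),(circ(x,y,.0165,.112),Y)])
    o=np.hstack([im,cv2.imread(f'pics/o_{f}.png')]);cv2.imwrite(f'pics/o_{f}.png',cv2.resize(cv2.convertScaleAbs(o,alpha=1.3),None,fx=.72,fy=.72))
E
```

```text
clock: 18.13
position: [0.516, 0.1636, 0.2128]
tool_rot: [-3.134, -0.0, -1.161]
force: [0.3, 0.1, 0.1]
grip_width: 0.0302
clock: 18.88
position: [0.6094, -0.0571, 0.2071]
tool_rot: [-3.141, 0.0, -1.161]
force: [0.2, -0.1, -0.8]
grip_width: 0.0298
{'fovy': 55.02506863112076, 'cx': 322.310356574578, 'cy': 236.62210695688157}
{'fovy': 48.65842601716195, 'cx': 323.8566783663532, 'cy': 240.37668689693868}
```

View pics/o_topF.png

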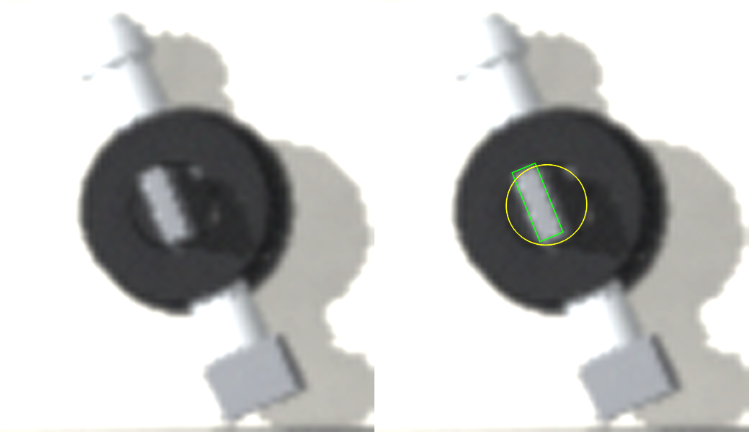

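View pics/o_sideF.png

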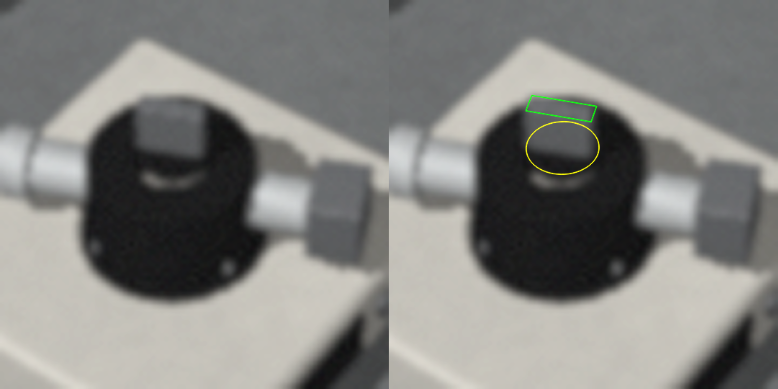

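View pics/sideF.png

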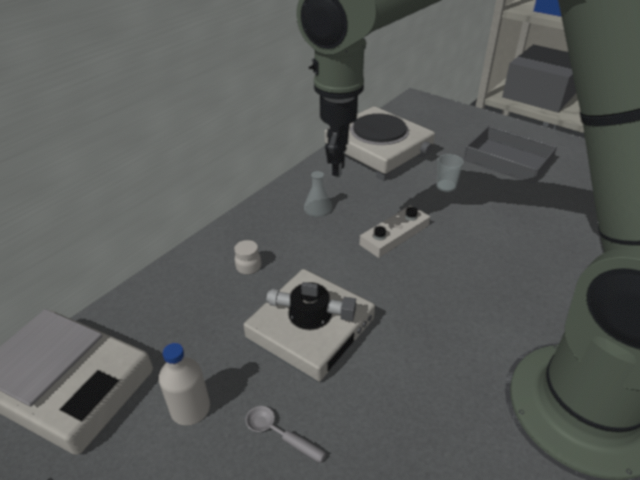

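```bash
python3 - <<'E'
from fit import *
f='sideF';w=(290,270,40,45,16)
im=cv2.imread(f'pics/{f}.png')
o=[]
for dz in(0,.006):
    x,y=.5138-.0018,.1626+.0018;a=np.radians(23.5);z=.060+dz
    draw(f,'tmp',*w,[(box(x,y,a,.03,.01,z+.077),(0,255,0)),(box(x,y,a,.03,.01,z+.052),(0,200,0)),(circ(x,y,.0165,z+.052),(0,255,255)),(circ(x,y,.0165,z+.044),(0,255,255)),(circ(x,y,.01775,.105),(0,0,255))])
    o.append(cv2.convertScaleAbs(cv2.imread('pics/tmp.png'),alpha=2.2))
cv2.imwrite('pics/cmp.png',cv2.resize(np.hstack(o),None,fx=.62,fy=.62))
E
```

```text
(no output)
```

View pics/cmp.png

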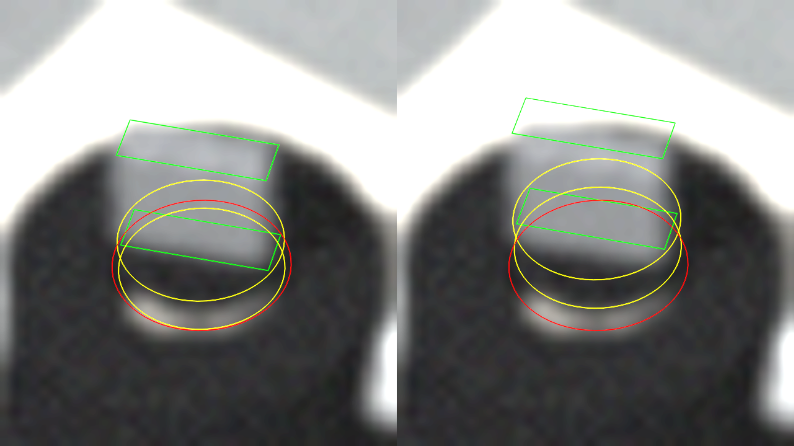

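```bash
python3 -m pendant '[{"dx":0,"dy":0,"dz":-20,"ax":0,"ay":0,"az":0,"claw":30},{"dx":0,"dy":0,"dz":-20,"ax":0,"ay":0,"az":0,"claw":30},{"dx":0,"dy":0,"dz":-20,"ax":0,"ay":0,"az":0,"claw":30},{"dx":0,"dy":0,"dz":-20,"ax":0,"ay":0,"az":0,"claw":30},{"dx":0,"dy":0,"dz":-20,"ax":0,"ay":0,"az":0,"claw":30}]'; python3 - <<'E'
from fit import *
grab('side','sideG')
a=cv2.imread('pics/side0.png').astype(int);b=cv2.imread('pics/sideG.png').astype(int)
d=(abs(a-b).max(2)>25).astype(np.uint8)
n,l,s,c=cv2.connectedComponentsWithStats(d)
print([list(map(int,r)) for r in s[1:] if r[4]>8])
print(observe()['force'],abs(observe()['qd']).max())
E
```

```text
clock: 19.4
position: [0.6092, -0.057, 0.2261]
tool_rot: [3.141, 0.0, -1.16]
force: [0.1, 0.1, -0.1]
grip_width: 0.0302
{'fovy': 48.65842601716195, 'cx': 323.8566783663532, 'cy': 240.37668689693868}
[[297, 0, 127, 169, 7600], [564, 0, 76, 172, 7103], [620, 0, 20, 34, 327], [618, 114, 5, 6, 22], [403, 141, 204, 88, 4650], [607, 142, 11, 4, 23], [606, 159, 13, 21, 169], [632, 175, 8, 7, 31], [615, 182, 19, 11, 125], [628, 209, 12, 10, 80], [390, 212, 22, 19, 170], [387, 218, 4, 3, 9], [390, 223, 3, 5, 13], [603, 229, 11, 8, 52], [581, 234, 38, 82, 1267], [616, 239, 24, 7, 122], [595, 267, 45, 83, 2309], [301, 283, 17, 14, 193], [303, 299, 12, 5, 33], [579, 356, 5, 3, 10]]
[ 0.36092395 -1.08576316 -0.29638433] 0.003749254947640718
```

```bash
python3 -c "
from workcell import job_done
print(job_done())"
```

```text
the job is handed in; nothing more can be done
None
```

The cell is home in the photometer well, released and upright, and I handed the job in at about 19.5 s on the robot's clock.

**What I did:** I gripped the fin with 30 N and lowered the cell into the well about 10° short of the slot. It met the floor at TCP 92.3–92.5 mm. I turned it counter-clockwise while pressing with about 4–5 N, and the key dropped free at roughly 22°. After setting it to 23.5° (the camera put the slot at about 23.5–24.5°), I lowered it unloaded until it bottomed at TCP 86.5 mm with about 5 N. That is 6 mm below the floor contact, as expected for a seated key. I then let go and backed off.

**Last checks:**
- **Position:** in both cameras the fin matches the fully-home model at 23.5°. A model 6 mm higher clearly did not match in the side view.
- **Other things:** comparing the first and last side pictures, the changes were at the arm and its shadow, the emptied rack hole and the well. I saw nothing else moved, and the arm is clear of everything.

**What disagreed:**
- **Fingertips:** in the pictures they sat about 35 mm behind the reported TCP, not at it. I set the grip height from the images and by feel.
- **Cameras:** the two disagreed by about 2–3 mm on positions, so I aligned the cell using both cameras and the contact forces.
- **Grip opening:** it read about 9 mm on the 10 mm fin.
- **Light arc:** the last side view shows a pale arc at the front of the cap's lower edge that I could not explain. The height checks still agree that the cell is home.

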